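Load a filter cube into a sprung sloping holder and latch it

ROBOT

A 6-joint arm with a two-finger parallel gripper is mounted at the origin on a cart in front of the work surface, level with it; the furniture and walls round the work are solid. World frame = base frame: x ahead of the robot, y to its left, z up, the work surface at z = 0. Lengths are in m, angles in rad, forces in N, time in s.
With the tool pointing down it reaches from about 0.25 to 0.8 m from the base axis. Payload 3.9 kg.
Tool frame: the origin (TCP) lies at the very end of the fingers, on their centre line; the grasp point (between the pads) lies 19 mm behind it; z points along the fingers, y is the line along which they close (so a half turn about z gives the same grasp; the last joint's range is limited). The gripper opens to 85 mm and grips with 20 to 120 N. Pads are 22 mm wide; open, the fingers measure 114 mm over their backs; the gripper's body (76 mm by 85 mm) begins 54 mm behind the grasp point. The pads swing forward as they close: fully open they stand 13 mm farther back than shut.
Start: joints at [1.222, 0.26, -0.138, 1.173, 0, 1.571], TCP at [0.179, 0.493, 0.231] pointing down, gripper open.
Joint ranges: [-2.78, 2.78], [-0.83, 1.72], [-1.28, 1.37], [-1.9, 2.12], [-1.57, 1.48], [-3.14, 3.14]. Speed limits (rad/s): [2.57, 2.57, 3.14, 3.14, 3.14, 3.14].

INTERFACE

Orientations are given as a rotation vector (axis times angle).
In Python, from cell import arm gives the robot as it stands.
- The arm moves only by the tool servo_tool, never from a script. Its argument "targets" is one flat list of numbers, 5 for each row, row after row: the shift along the world's x, y, z in m, then the turn about the world's z in degrees, then the opening, from 0 (shut) to 1 (fully open). In form: [x, y, z, roll, grip, x, y, z, roll, grip, ...]. A call has 1 to 8 rows; each row shifts and turns the commanded pose from where the row before left it; what a row does not reach is not made up. A row lasts 1/12 s, in which the tool goes at most 41.7 mm and 7.16 degrees, less where a joint would pass 70% of its speed; a pose out of reach is approached as far as the arm can. A call with a gripper value outside its range is refused whole. The fingers move at their own pace and stop on an object; the grip force is fixed at half the most. Time passes only in rows, so rows that do not move let the fingers close. It gives the time, the measured TCP pose, the force, the opening and the grip force at its end, in the units of the state.
- arm.state(): the state, without advancing time (a new reading comes with each control period).
- arm.get_image(name): name is "side" or "top"; returns a dict with "img" (480x640x3 uint8, blue, green, red), "z_map" (480x640 float32, m along the optical axis (not along the pixel's ray), 0 where there is no reading), "fx", "fy", "cx", "cy" (pixels), "k1" (the pictures are not rectified: a ray, as slopes to the right and down, at radius r is drawn at 1 + k1 r^2 times it, then the intrinsics apply), "eye" and "rotation" of the camera in the world. Camera axes: x right, y down, z forward; pixel columns grow to the right and rows downward; lengths in m; the calibration is good to about 2 mm. A picture is of the moment at which its call begins.
- arm.sign_off(): hands the job in; it is judged then, once.
Trained networks look in the newest picture that a camera, given by its name, has taken for a name from the list of things; names that differ only in an ending like _2 or _b are one class to them, and where a whole thing is asked for, a point or a joint stands for the part that bears it (a point fixed in the world has none). Each returns a list of dicts, best first, with "conf" (0 to 1); they miss things now and then, are a little off and sometimes report something else, mostly with a low value. They report only what shows in the picture. A call takes as long as a camera call. They do not tell look-alikes from the thing itself.
- arm.search_frame(camera, name): "extent" ([centre column, centre row, width, height] in pixels, round what is visible of it).
- arm.masks_of(camera, name): "pixels" (480x640 bool, what is visible of it) and "extent" ([centre column, centre row, width, height] in pixels, round what is visible of it).
- arm.place_of(camera, name): "xy" ([column, row] in pixels: a listed point, or the origin of a listed thing).
The state is a dict: "t": time; "joint_pos": joint angles; "joint_vel": joint speeds; "effort": joint torques, N m; "tool_pos": TCP position; "orientation": TCP orientation; "wrist_force": force on the tool from outside, world axes, zero at the start; "wrist_torque": the same for the moment, N m; "gripper_width": opening from 0.0 (shut) to 1.0 (fully open); "grasp_force": force on a finger pad.
Only numpy, scipy, OpenCV 4.12 (cv2) and the standard library are available. Lean on these libraries where they do the work, as an engineer would, in place of code of your own. Each camera call takes 0.05 s, during which the arm holds its last target. There are 200 camera calls.

TASK

Load the black filter cube into the sloping sprung holder: use the cube itself to press the sprung carriage back up the slope, lower the cube into the gap with its green window facing out, squared and centred on the small front stop, so that it lies flat on the sloping plate and the carriage clamps it. Then turn the latch handle fully round until its tongue lies over the cube. Leave the objective and the sample tin standing where they are.

Things in the scene. Friction and masses are not known exactly. Their poses are not given: they have to be found in the camera images.
- filter_cube: black fluorescence filter cube, 40 (own x) x 36 (own y) x 40 (own z) mm, about 70 g, round dark windows in its sides and a green round window in its top. Origin at the underside, 19 mm from its -x face, 21 mm from its +x face, midway in y; z up through the green window. It stands upright on the bench.
- seat (a point): point on the bare plate of the fixed grey holder where the centre of the cube's underside belongs. The plate slopes 30 degrees and faces the robot: axes x = up the slope, y = level, to the left looking up the slope, z = out of the plate (30 degrees from vertical). Plate x -34 to +84, y -115 to +40 mm from here; bare at both sides of the seat; rear wall 36 mm high at x = 70 mm.
- front_stop (a point): top centre of the inner face of the front stop, a fixed dark steel block at the foot of the slope: 28 mm wide (y), 9 mm long (x), 12 mm high. It lies at x = -20 mm, z = 12 mm from the seat; axes as the seat's. The resting carriage's face stands 30 mm up the slope from it, at x = +10 mm.
- carriage (a joint): sprung dark steel carriage block, 36 mm wide (y), 20 mm long (x), its top 42 mm above the plate, sliding up the slope (seat +x) on two rods. Value in m: 0 at rest, to 0.020 when pressed right back; spring 4.5 N at 0, 13.5 N at 0.020. With the cube clamped it reads 0.010 (40 mm way along the slope) or 0.006 (36 mm way).
- carriage_face (a point): top edge of the carriage's face towards the front stop, midway in its width, 42 mm above the plate; axes as the seat's
- latch (a joint): latch on a post parallel to seat z, at x 0, y -75 mm from the seat. A steel tongue 70 mm long, 9 wide, 43 to 48 mm above the plate; over it a black handle bar 38 x 10 mm, 54 to 84 mm above the plate, in line with it. Rad: 0 = fully open (tongue up the slope), 1.4 = latched (tongue along seat +y, over the cube); grows anticlockwise from above. Stiff (0.06 N m), stays where left, firm stops at both ends.
- latch_grip (a point): on the latch axis in the middle of the handle bar, 72 mm above the plate; own x runs along bar and tongue (towards the tongue's end), z = out of the plate
- objective: white microscope objective, bystander, 26 mm diameter, 48 mm tall, standing on the bench; origin at its underside. (Beware: instruments up to about 0.3 m high stand on the bench to the left of the work, where x > 0.43 m and y > -0.13 m.)
- sample_tin: flat round metal sample tin, bystander, 50 mm diameter, 13 mm high, lying on the bench; origin at its underside
There are look-alikes about, which are no part of the job. What is shaped like the filter_cube but red or yellow is not meant.

How it is judged:
On the way, in this order (a step that is already met when the one before it is completed fails the run):
1. the cube, not the fingers, presses the carriage back (value of joint carriage above 0.0045 m and contact force between filter_cube and carriage above 1.5 N and contact force between the fingers and carriage below 1 N), for 0.05 s.
2. the cube lies flat in the gap, clamped between carriage and front stop, with the latch still open (x of filter_cube in the frame of seat between -0.006 and 0.006 m and y of filter_cube in the frame of seat between -0.007 and 0.007 m and z of filter_cube in the frame of seat between -0.003 and 0.004 m and angle between the z axis of filter_cube and the z axis of seat, either way round below 0.12 rad and (angle between the x axis of filter_cube and the x axis of seat, either way round below 0.15 rad or angle between the x axis of filter_cube and the y axis of seat, either way round below 0.15 rad) and value of joint carriage between 0.0045 and 0.0125 m and contact force between filter_cube and carriage above 1.5 N and value of joint latch below 0.5 rad), for 0.2 s.
At the end, for the whole second after the job is handed in: Cube still and flat on the sloping plate (within 4 mm and 0.12 rad, green window out), squared within 0.15 rad, origin within 6 mm of the seat along the slope and 7 mm across, clamped by the carriage (pressed back 4.5 to 12.5 mm, over 1.5 N on the cube), latch over 1.25 rad (x of filter_cube in the frame of seat between -0.006 and 0.006 m and y of filter_cube in the frame of seat between -0.007 and 0.007 m and z of filter_cube in the frame of seat between -0.003 and 0.004 m and angle between the z axis of filter_cube and the z axis of seat, either way round below 0.12 rad and (angle between the x axis of filter_cube and the x axis of seat, either way round below 0.15 rad or angle between the x axis of filter_cube and the y axis of seat, either way round below 0.15 rad) and value of joint carriage between 0.0045 and 0.0125 m and contact force between filter_cube and carriage above 1.5 N and value of joint latch above 1.25 rad and linear speed of filter_cube below 0.01 m/s and angular speed of filter_cube below 0.1 rad/s); the robot touches nothing.
It fails at once if the objective or the sample tin is pushed more than 30 mm or tipped over (distance of any of objective, sample_tin from where it was at the start of the episode above 0.03 m or angle between any of objective, sample_tin's own z axis and vertical above 0.5 rad).
It also fails if it takes over 53 s, if anything falls off the work surface, if the arm or the gripper's body presses on something with over 40 N, if the wrist force passes 120 N, or if a joint passes its speed limit or range.

## Working session

There is one attempt and no reset: what is moved stays moved. The work goes in short steps, Python scripts to look and compute and a tool call to move; the robot and the scene stay as the last step left them, time stands still between calls to the robot, and variables do not carry over. Pictures are saved under pics/ and viewed, at most 10 in all, crops included, and the job is handed in when it is done.

Besides the shell and the picture viewer there is one more tool, called after "Emit:" by a JSON object that holds its "method" and its "body". servo_tool: Moves the arm, as the interface text tells. Its arguments: {"type":"object","properties":{"targets":{"type":"array","items":{"type":"number"}}},"required":["targets"]}

```bash
ls; mkdir -p pics
cat > h.py <<'E'
import numpy as np, cv2
from cell import arm
def ray(c,px):
    u=np.array([(px[0]-c['cx'])/c['fx'],(px[1]-c['cy'])/c['fy']]);v=u.copy()
    for _ in range(20): v=u/(1+c['k1']*(v@v))
    return np.array([v[0],v[1],1.])
def world(c,px,z=None):
    r=ray(c,px)
    if z is None:
        j,i=int(round(px[0])),int(round(px[1])); p=c['z_map'][max(0,i-1):i+2,max(0,j-1):j+2]; p=p[p>0]
        z=np.median(p) if len(p) else np.nan
    return np.array(c['eye'])+np.array(c['rotation'])@(r*z)
def onplane(c,px,h):
    d=np.array(c['rotation'])@ray(c,px);e=np.array(c['eye']);return e+d*(h-e[2])/d[2]
def proj(c,p):
    q=np.array(c['rotation']).T@(np.array(p)-np.array(c['eye']));q=q[:2]/q[2];q=q*(1+c['k1']*(q@q))
    return np.array([q[0]*c['fx']+c['cx'],q[1]*c['fy']+c['cy']])
def cloud(c):
    R=np.array(c['rotation']);jj,ii=np.meshgrid(np.arange(640),np.arange(480))
    u=np.stack([(jj-c['cx'])/c['fx'],(ii-c['cy'])/c['fy']],-1);v=u.copy()
    for _ in range(15): v=u/(1+c['k1']*(v**2).sum(-1,keepdims=True))
    P=np.concatenate([v,np.ones((480,640,1))],-1)*c['z_map'][...,None]
    return P@R.T+np.array(c['eye'])
E
python3 - <<'E'
from h import *
np.set_printoptions(precision=4,suppress=True)
s=arm.state();print(s)
for n in('top','side'):
    c=arm.get_image(n);cv2.imwrite(f'pics/{n}0.png',c['img']);print(n,c['eye'],c['rotation'],c['fx'],c['k1'])
    for k in('filter_cube','objective','sample_tin','seat','front_stop','carriage_face','latch_grip'):
        for d in arm.place_of(n,k)[:5]: print(k,d['xy'],round(d['conf'],2),world(c,d['xy']))
    for d in arm.search_frame(n,'filter_cube'): print('box',d['extent'],d['conf'])
E
```

```text
pics
{'t': 0.0, 'joint_pos': array([ 1.222 ,  0.2607, -0.1394,  1.1727,  0.    ,  1.5708]), 'joint_vel': array([ 0.0001,  0.0003,  0.0014, -0.0002,  0.0011,  0.0015]), 'effort': array([  0.0001, -40.5675,  25.3924,   0.0186,  -0.0001,   0.    ]), 'tool_pos': array([0.1792, 0.4927, 0.2304]), 'orientation': array([-0.545 , -3.0936,  0.0031]), 'wrist_force': array([-0.1966,  0.2033, -0.0177]), 'wrist_torque': array([ 0.0403, -0.042 , -0.0066]), 'grasp_force': 0.0, 'gripper_width': 1.0015228755755547}
top [ 0.3901 -0.4259  0.9266] [-2.1147  2.1395 -0.1628] 438.2832789537227 -0.048166529652572974
filter_cube [450.4, 291.5] 0.88 [-0.0757 -0.8917  0.4608]
filter_cube [290.9, 308.3] 0.81 [ 0.6746 -0.1414  1.2111]
filter_cube [259.0, 282.4] 0.78 [ 0.7023 -0.1137  1.2389]
filter_cube [336.4, 254.0] 0.62 [ 0.2455 -0.5705  0.7821]
objective [230.8, 303.1] 0.55 [0.9247 0.1087 1.4613]
sample_tin [354.0, 294.0] 0.62 [ 0.3438 -0.4722  0.8804]
sample_tin [291.1, 308.1] 0.57 [ 0.6728 -0.1431  1.2094]
seat [244.3, 212.2] 0.97 [ 0.4587 -0.3573  0.9952]
front_stop [236.9, 224.7] 0.56 [ 0.55   -0.266   1.
[... 181 characters left out ...]
3, 23.4] 0.83
box [456.2, 290.0, 24.9, 21.3] 0.74
box [336.9, 247.0, 19.9, 20.8] 0.65
side [0.5461 0.3781 0.6101] [-0.0366 -2.7464  1.4894] 541.1326800259033 -0.09611791352927847
filter_cube [343.0, 203.6] 0.95 [2.5042 2.3362 2.5682]
filter_cube [304.6, 268.6] 0.67 [1.8319 1.6639 1.8959]
filter_cube [345.6, 329.9] 0.62 [1.1573 0.9893 1.2213]
filter_cube [377.9, 304.9] 0.58 [1.5747 1.4066 1.6386]
objective [385.0, 360.1] 0.6 [1.2236 1.0556 1.2875]
sample_tin [355.9, 257.5] 0.64 [1.9462 1.7782 2.0102]
latch_grip [288.3, 268.6] 0.73 [1.6501 1.4821 1.7141]
box [307.1, 262.1, 29.1, 32.1] 0.82
box [377.5, 294.9, 23.3, 31.3] 0.8
box [344.1, 197.4, 22.0, 25.9] 0.6
box [346.3, 309.4, 23.8, 18.1] 0.53
```

```bash
sed -i "s/np.array(c\['rotation'\])/cv2.Rodrigues(np.array(c['rotation'],float))[0]/" h.py
python3 - <<'E'
from h import *
np.set_printoptions(precision=4,suppress=True)
for n in('top','side'):
    c=arm.get_image(n);print(n, cv2.Rodrigues(c['rotation'])[0])
    for k in('filter_cube','objective','sample_tin','seat','front_stop','carriage_face','latch_grip'):
        for d in arm.place_of(n,k)[:5]: print(k,d['xy'],round(d['conf'],2),world(c,d['xy']), onplane(c,d['xy'],0))
E
```

```text
top [[-0.0103 -0.9859  0.1668]
 [-0.9998  0.0128  0.0138]
 [-0.0158 -0.1667 -0.9859]]
filter_cube [454.0, 292.0] 0.74 [ 0.4387 -0.6692  0.0398] [ 0.4409 -0.6802  0.    ]
filter_cube [262.4, 283.8] 0.7 [ 0.4599 -0.2825  0.0406] [ 0.4631 -0.276   0.    ]
filter_cube [292.1, 308.5] 0.55 [ 0.4097 -0.343   0.0408] [ 0.4106 -0.3392  0.    ]
filter_cube [338.3, 251.4] 0.55 [ 0.5246 -0.4373  0.0391] [ 0.5305 -0.4378  0.    ]
objective [232.5, 306.9] 0.51 [ 0.4145 -0.2176  0.0189] [ 0.415  -0.2132  0.    ]
sample_tin [353.4, 292.0] 0.94 [ 0.4429 -0.4677  0.0132] [ 0.4437 -0.4683  0.    ]
seat [241.6, 209.1] 0.78 [ 0.6031 -0.2477  0.0923] [ 0.6267 -0.228   0.    ]
front_stop [239.0, 224.6] 0.77 [ 0.5823 -0.2329  0.0448] [ 0.5921 -0.2231  0.    ]
carriage_face [235.6, 212.6] 0.55 [ 0.5979 -0.2345  0.0856] [ 0.619 -0.215  0.   ]
latch_grip [268.3, 230.3] 0.62 [ 0.5544 -0.305   0.119 ] [ 0.5786 -0.2872  0.    ]
side [[-0.9996  0.0124 -0.0262]
 [ 0.0287  0.5453 -0.8378]
 [ 0.0039 -0.8382 -0.5454]]
filter_cube [342.7, 202.0] 0.96 [ 0.4469 -0.6562  0.0178] [ 0.4439 -0.6873  0.    ]
filter_cube [305.2, 267.8] 0.89 [ 0.534  -0.4089  0.0231] [ 0.5335 -0.44    0.    ]
filter_cube [377.0, 304.4] 0.63 [ 0.4138 -0.3199  0.0099] [ 0.4116 -0.3314  0.    ]
filter_cube [350.4, 328.0] 0.57 [ 0.4844 -0.1041  0.1588] [ 0.4626 -0.2738  0.    ]
objective [385.4, 359.9] 0.57 [ 0.417  -0.1932  0.0086] [ 0.4152 -0.2014  0.    ]
sample_tin [353.0, 259.5] 0.82 [ 0.4429 -0.4493  0.011 ] [ 0.441  -0.4644  0.    ]
latch_grip [290.6, 268.0] 0.65 [ 0.5584 -0.2981  0.1058] [ 0.561 -0.44   0.   ]
```

View pics/top0.png

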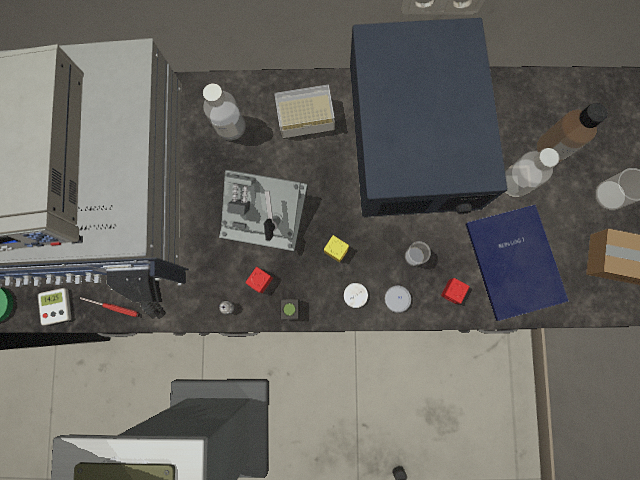

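View pics/side0.png

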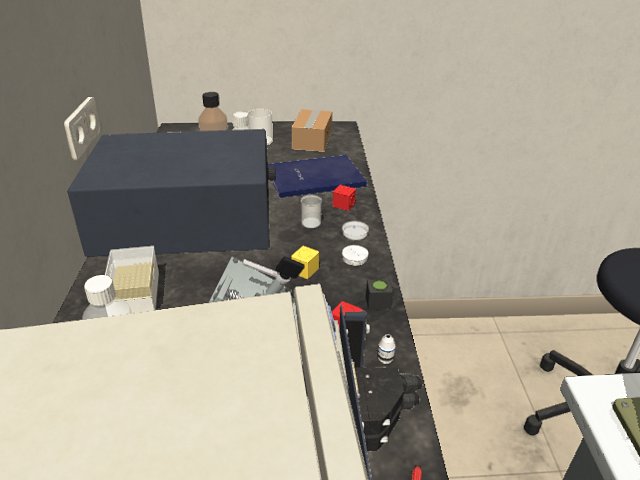

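```bash
cat > m.py <<'E'
from h import *
np.set_printoptions(precision=4,suppress=True)
c=arm.get_image('top');P=cloud(c);np.savez('top.npz',P=P,img=c['img'])
# plate plane: RANSAC-ish on ROI
roi=np.zeros((480,640),bool);roi[165:255,212:312]=1
Q=P[roi];Q=Q[(Q[:,2]>.012)]
best=0;rng=np.random.default_rng(0)
for _ in range(3000):
    a=Q[rng.choice(len(Q),3,False)];n=np.cross(a[1]-a[0],a[2]-a[0]);n/=np.linalg.norm(n)+1e-12;n*=np.sign(n[2])
    if abs(n[2]-.866)>.03: continue
    k=(abs((Q-a[0])@n)<.002).sum()
    if k>best: best=k;N=n;A=a[0]
I=Q[abs((Q-A)@N)<.002];A=I.mean(0);N=np.linalg.svd(I-A)[2][2];N*=np.sign(N[2])
print('plane n',N,'A',A,best,'tilt',np.degrees(np.arccos(N[2])),'az',np.degrees(np.arctan2(-N[1],-N[0])))
ex=-np.array([N[0],N[1],0]);ex/=np.linalg.norm(ex);ey=np.array([-ex[1],ex[0],0]);ex=np.cross(ey,N)
u=np.stack([(I-A)@ex,(I-A)@ey],-1)*1000
r=cv2.minAreaRect(u.astype(np.float32));print('rect (plane mm)',r,np.percentile(u,[.3,99.7],axis=0))
R=np.stack([ex,ey,N],1);np.savez('pl.npz',A=A,R=R)
u=(Q-A)@R*1000
# height map picture in plane coords
H=np.zeros((90,120))
for x,y,z in u:
    i,j=int(45-x/2+.5),int(60-y/2+.5)
    if 0<=i<90 and 0<=j<120: H[i,j]=max(H[i,j],z+10)
a=cv2.resize(np.clip(H*2.5,0,255).astype(np.uint8),(600,450),interpolation=cv2.INTER_NEAREST)
b=cv2.resize(c['img'][160:325,205:325],(436,600),interpolation=cv2.INTER_CUBIC)
cv2.imwrite('pics/crop1.png',b);cv2.imwrite('pics/h1.png',a)
for k,z in(('seat',0),('front_stop',12),('carriage_face',42),('latch_grip',72)):
    for t in range(2):
        for d in arm.place_of('top',k)[:1]:
            e=np.array(c['eye']);dd=cv2.Rodrigues(np.array(c['rotation'],float))[0]@ray(c,d['xy']);A2=A+N*z/1000
            p=e+dd*((A2-e)@N)/(dd@N);print(k,d['xy'],d['conf'],p,(p-A)@R*1000)
# cube
m=roi*0;m[295:325,275:308]=1;m=m.astype(bool)
T=P[m&(abs(P[...,2]-.04)<.004)];print('cube top',len(T),T.mean(0),cv2.minAreaRect((T[:,:2]*1000).astype(np.float32)))
print('obj,tin:',[P[304:312,222:230][...,2].max()],)
E
python3 m.py
```

```text
plane n [-0.4916  0.0949  0.8656] A [ 0.6221 -0.2845  0.0581] 2411 tilt 30.0440051132996 az -10.931465642199385
rect (plane mm) ((-15.804298400878906, 8.280937194824219), (145.78460693359375, 155.7091827392578), 0.030298208817839622) [[-61.2389 -69.1877]
 [ 56.1863  85.6174]]
seat [242.9, 214.5] 0.75 [ 0.6041 -0.2402  0.043 ] [-30.1149  40.1337   0.    ]
seat [242.9, 214.5] 0.75 [ 0.6041 -0.2402  0.043 ] [-30.1149  40.1337   0.    ]
front_stop [238.9, 227.1] 0.84 [ 0.5778 -0.232   0.0411] [-54.7112  43.1611  12.    ]
front_stop [238.9, 227.1] 0.84 [ 0.5778 -0.232   0.0411] [-54.7112  43.1611  12.    ]
carriage_face [237.1, 214.9] 0.6 [ 0.5932 -0.2375  0.0851] [-18.6943  40.7356  42.    ]
carriage_face [237.1, 214.9] 0.6 [ 0.5932 -0.2375  0.0851] [-18.6943  40.7356  42.    ]
latch_grip [269.8, 231.5] 0.92 [ 0.5548 -0.3059  0.1054] [-30.0205 -33.732   72.    ]
latch_grip [269.8, 231.5] 0.92 [ 0.5548 -0.3059  0.1054] [-30.0205 -33.732   72.    ]
cube top 350 [ 0.4098 -0.3366  0.0397] ((409.82330322265625, -336.3281555175781), (38.20098114013672, 36.46116638183594), 0.22773873805999756)
obj,tin: [np.float64(0.04908453544025171)]
```

View pics/crop1.png

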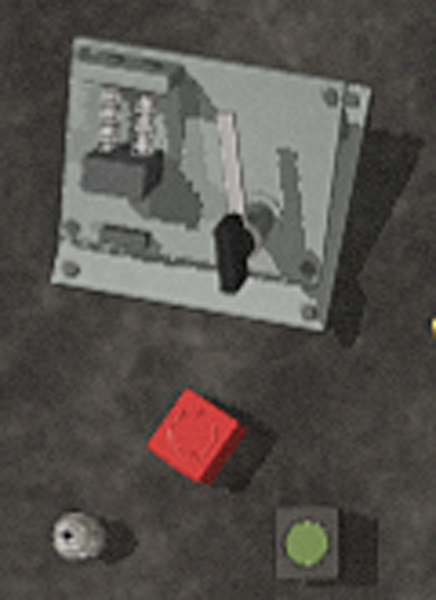

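View pics/h1.png

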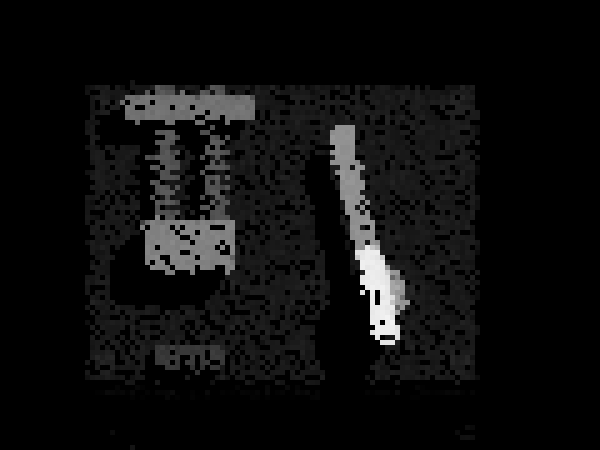

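Run:
```python
import numpy as np
np.set_printoptions(precision=1,suppress=True)
d=np.load('top.npz');P=d['P'];q=np.load('pl.npz');u=((P-q['A'])@q['R']*1000)[160:260,205:320].reshape(-1,3)
def s(n,lo,hi,xr,yr):
    k=u[(u[:,2]>lo)&(u[:,2]<hi)&(u[:,0]>xr[0])&(u[:,0]<xr[1])&(u[:,1]>yr[0])&(u[:,1]<yr[1])]
    print(n,len(k),k.min(0),k.max(0),k.mean(0)) if len(k) else print(n,0)
s('stop',9.5,14,(-65,-35),(20,70))
s('carr',40,44,(-30,30),(10,80))
s('handle',80,88,(-60,20),(-60,0))
s('tongue',42,50,(-60,80),(-60,0))
s('wall',33,39,(30,60),(-80,90))
s('wall2',33,39,(30,60),(40,90))
```

```text
stop 45 [-57.1  32.2   9.7] [-47.1  58.6  14. ] [-51.8  45.3  12.1]
carr 148 [-17.7  27.4  40.1] [ 3.1 63.2 44. ] [-7.1 45.3 42. ]
handle 102 [-46.5 -37.6  80.1] [ -8.7 -22.4  87.2] [-26.7 -30.2  83.5]
tongue 154 [-34.1 -40.9  43. ] [ 40.7 -11.2  50. ] [  8.7 -23.2  47.6]
wall 128 [42.6 20.1 33.1] [53.3 70.6 39. ] [47.7 44.4 35.6]
wall2 76 [42.6 40.2 33.1] [53.3 70.6 39. ] [47.7 54.5 35.5]
```

Run:
```python
from h import *
np.set_printoptions(precision=4,suppress=True)
d=np.load('top.npz');P=d['P'];q=np.load('pl.npz');R=q['R'];S=q['A']+R@np.array([-.0272,.0453,0]);np.savez('seat.npz',S=S,R=R);print('seat',S);print(R)
m=np.zeros((480,640),bool);m[295:325,275:308]=1;m&=abs(P[...,2]-.04)<.005
print('rows',m.sum(1)[295:325],'cols',m.sum(0)[275:308]); T=P[m];print(T.min(0),T.max(0))
c=cv2.Rodrigues(arm.state()['orientation'])[0];print(c)
for n in('top','side'):
    cc=arm.get_image(n);im=cc['img'].astype(int);g=(im[...,1]-im[...,2]>25)&(im[...,1]-im[...,0]>25)
    mm=np.zeros_like(g);(mm.__setitem__((slice(290,325),slice(275,308)),1) if n=='top' else mm.__setitem__((slice(275,310),slice(360,400)),1))
    ii,jj=np.nonzero(g&mm);print(n,len(ii),jj.mean(),ii.mean(),onplane(cc,(jj.mean(),ii.mean()),.04))
    if n=='side':
        PP=cloud(cc);w=PP[275:312,360:400].reshape(-1,3);t=w[abs(w[:,2]-.04)<.004];print('side top',len(t),t.min(0),t.max(0),cv2.minAreaRect((t[:,:2]*1000).astype(np.float32)))
        b=cv2.resize(im[262:322,340:420].astype(np.uint8),(640,480),interpolation=cv2.INTER_CUBIC);cv2.imwrite('pics/crop2.png',b)
```

```text
seat [ 0.6075 -0.2356  0.0445]
[[ 0.8499  0.1896 -0.4916]
 [-0.1642  0.9819  0.0949]
 [ 0.5007  0.      0.8656]]
rows [ 0  0  0  0 17 18 18 17 19 18 18 18 19 18 19 18 18 17 17 18 18 18 18 17
  0  0  0  0  0  0] cols [ 0  0  0  0  0  9 20 19 20 20 20 20 20 20 20 20 20 20 20 20 20 20 19 11
  0  0  0  0  0  0  0  0  0]
[ 0.3908 -0.3546  0.0351] [ 0.4289 -0.318   0.0446]
[[-0.9398  0.3418  0.    ]
 [ 0.3418  0.9398 -0.    ]
 [-0.     -0.     -1.    ]]
top 3 293.3333333333333 310.3333333333333 [ 0.4061 -0.3454  0.04  ]
side 68 379.5147058823529 284.3970588235294 [ 0.4096 -0.3363  0.04  ]
side top 330 [ 0.3892 -0.3553  0.0362] [ 0.4488 -0.2734  0.041 ] ((415.5526123046875, -313.4867248535156), (93.62814331054688, 45.41090774536133), 75.40614318847656)
```

View pics/crop2.png

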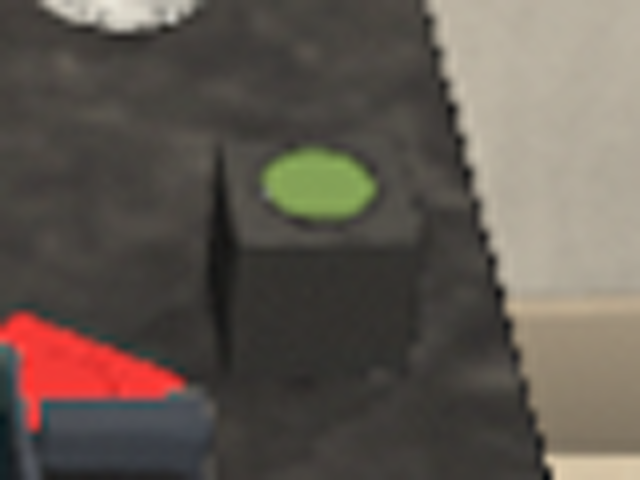

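Emit:
{"method": "servo_tool", "body": {"targets": [0.009,-0.035,0,-6,1,0.009,-0.035,0,-6,1,0.009,-0.035,0,-6,1,0.009,-0.035,0,-6,1,0.009,-0.035,0,-6,1,0.009,-0.035,0,-6,1,0.009,-0.035,0,-6,1,0.009,-0.035,0,-6,1]}}

```text
t: 2.92
tool_pos: [0.2514, 0.2119, 0.2315]
orientation: [1.762, 2.601, 0.001]
wrist_force: [0.2, 0.8, 0.2]
gripper_width: 0.999
grasp_force: 0.0
```

Emit:
{"method": "servo_tool", "body": {"targets": [0.009,-0.035,0,-6,1,0.009,-0.035,0,-6,1,0.009,-0.035,0,-6,1,0.009,-0.035,0,-4,1,0.009,-0.035,0,0,1,0.009,-0.035,0,0,1,0.009,-0.035,0,0,1,0.009,-0.035,0,0,1]}}

```text
t: 3.58
tool_pos: [0.3235, -0.0686, 0.2316]
orientation: [2.221, 2.22, 0.001]
wrist_force: [-0.0, 0.2, -0.1]
gripper_width: 1.001
grasp_force: 0.0
```

Emit:
{"method": "servo_tool", "body": {"targets": [0.011,-0.034,-0.01,0,1,0.011,-0.034,-0.02,0,1,0.011,-0.034,-0.02,0,1,0.011,-0.034,-0.02,0,1,0.011,-0.034,-0.02,0,1,0.011,-0.034,-0.02,0,1,0.011,-0.034,0,0,1,0,0,0,0,1]}}

```text
t: 4.25
tool_pos: [0.403, -0.3107, 0.1202]
orientation: [2.223, 2.214, -0.002]
wrist_force: [1.3, -1.1, 0.9]
gripper_width: 1.0
grasp_force: 0.0
```

```bash
cat > st.py <<'E'
from h import *
np.set_printoptions(precision=4,suppress=True)
def show():
    s=arm.state();R=cv2.Rodrigues(s['orientation'])[0];d=np.load('seat.npz')
    print('t',round(s['t'],2),'tcp',s['tool_pos'],'yaw_y',np.degrees(np.arctan2(R[1,1],R[0,1])),'tz',R[:,2],'F',s['wrist_force'],'M',s['wrist_torque'],'w',round(s['gripper_width'],4),'gf',s['grasp_force'],'J',s['joint_pos'])
    print('tcp in seat mm',d['R'].T@(s['tool_pos']-d['S'])*1000)
if __name__=='__main__': show()
E
python3 st.py
```

```text
t 4.25 tcp [ 0.403  -0.3107  0.1202] yaw_y -0.22566625792067768 tz [ 0.0021 -0.0038 -1.    ] F [ 1.3481 -1.1082  0.8954] M [-0.0633 -0.0812  0.0308] w 0.9998 gf 0.0 J [-0.6558  0.3049 -0.3817  0.8802 -0.0018  0.919 ]
tcp in seat mm [-123.6348 -112.5828  158.9632]
```

Emit:
{"method": "servo_tool", "body": {"targets": [0.007,-0.026,-0.02,0,1,0,0,-0.03,0,1,0,0,-0.03,0,1,0,0,-0.024,0,1,0,0,-0.01,0,1,0,0,0,0,0.8,0,0,0,0,0.6,0,0,0,0,0.4]}}

```text
t: 4.92
tool_pos: [0.4086, -0.3314, 0.0088]
orientation: [2.219, 2.22, 0.0]
wrist_force: [0.4, 0.2, 0.1]
gripper_width: 0.606
grasp_force: 0.0
```

Emit:
{"method": "servo_tool", "body": {"targets": [0,0,0,0,0.2,0,0,0,0,0,0,0,0,0,0,0,0,0,0,0]}}

```text
t: 5.25
tool_pos: [0.4091, -0.3318, 0.0094]
orientation: [2.218, 2.219, 0.001]
wrist_force: [0.6, -0.2, 6.7]
gripper_width: 0.457
grasp_force: 60.9
```

```bash
python3 st.py
```

```text
t 5.25 tcp [ 0.4091 -0.3318  0.0094] yaw_y 0.0253663248009116 tz [ 0.0035 -0.0026 -1.    ] F [ 0.6124 -0.1679  6.7003] M [0.0663 0.0409 0.0271] w 0.4573 gf 60.94369053840637 J [-0.6815  0.4553 -0.4887  0.6224  0.0002  0.8888]
tcp in seat mm [-170.4585 -132.0924   57.993 ]
```

Run:
```python
import numpy as np
np.set_printoptions(precision=4,suppress=True)
d=np.load('seat.npz');S,R=d['S'],d['R'];e=np.array([.9819,-.1897,0])
E=S+R@np.array([-.02,0,.012]);print('E',E)
T=E+e*(.003-.0227)+[0,0,.0094];print('TCP at touch',T)
```

```text
E [ 0.5846 -0.2312  0.0449]
TCP at touch [ 0.5653 -0.2274  0.0543]
```

Emit:
{"method": "servo_tool", "body": {"targets": [0,0,0.02,0,0,0,0,0.03,0,0,0,0,0.035,0,0,0,0,0.035,0,0,0,0,0,7,0,0,0,0,7,0,0,0,0,7,0,0,0,0,7,0]}}

```text
t: 5.92
tool_pos: [0.4076, -0.3308, 0.1284]
orientation: [1.609, 2.697, -0.0]
wrist_force: [0.0, -0.7, -1.3]
gripper_width: 0.457
grasp_force: 60.4
```

Emit:
{"method": "servo_tool", "body": {"targets": [0,0,0,7,0,0,0,0,7,0,0,0,0,7,0,0,0,0,7,0,0,0,0,7,0,0,0,0,7,0,0,0,0,7,0,0,0,0,2,0]}}

```text
t: 6.58
tool_pos: [0.4074, -0.3306, 0.1279]
orientation: [0.293, 3.127, -0.001]
wrist_force: [0.4, -0.0, -0.4]
gripper_width: 0.46
grasp_force: 60.3
```

```bash
python3 st.py
```

```text
t 6.58 tcp [ 0.4074 -0.3306  0.1279] yaw_y 79.28321956933652 tz [ 0.0006 -0.0006 -1.    ] F [ 0.3973 -0.0278 -0.3809] M [ 0.0005  0.0808 -0.0201] w 0.4595 gf 60.32555937767029 J [-0.6816  0.3251 -0.3283  0.9166 -0.0001 -0.4946]
tcp in seat mm [-112.6847 -131.2511  161.5692]
```

Emit:
{"method": "servo_tool", "body": {"targets": [0,0.034,0,0,0,0,0.034,0,0,0,0.02,0.034,0,0,0,0.034,0.001,0,0,0,0.034,0,0,0,0,0.034,0,0,0,0,0.034,0,0,0,0,0,0,0,0,0]}}

```text
t: 7.25
tool_pos: [0.5708, -0.2278, 0.1279]
orientation: [0.295, 3.12, -0.002]
wrist_force: [0.8, -0.2, -0.8]
gripper_width: 0.457
grasp_force: 60.8
```

```bash
python3 st.py
```

```text
t 7.25 tcp [ 0.5708 -0.2278  0.1279] yaw_y 79.18226127149676 tz [ 0.0078 -0.0018 -1.    ] F [ 0.818  -0.177  -0.7957] M [-0.1047 -0.1253 -0.008 ] w 0.4573 gf 60.76698660850525 J [-0.3804  0.4629 -0.1052  0.9948  0.0012 -0.1916]
tcp in seat mm [ 9.2708  0.6377 90.9458]
```

Emit:
{"method": "servo_tool", "body": {"targets": [-0.006,0,-0.02,0,0,0,0,-0.02,0,0,0,0,-0.02,0,0,0,0,-0.008,0,0,0,0,0,0,0,0,0,0,0,0]}}

```text
t: 7.75
tool_pos: [0.5572, -0.2277, 0.0597]
orientation: [-0.301, -3.127, 0.0]
wrist_force: [0.1, -0.1, -1.1]
gripper_width: 0.46
grasp_force: 60.8
```

```bash
python3 st.py
python3 - <<'E'
from h import *
for n,(a,b,x,y) in {'top':(160,270,200,320),'side':(230,330,200,320)}.items():
    c=arm.get_image(n);cv2.imwrite(f'pics/{n}2.png',c['img'][a:b,x:y])
a=cv2.imread('pics/top2.png');b=cv2.imread('pics/side2.png')
cv2.imwrite('pics/both2.png',np.hstack([cv2.resize(a,(400,367),interpolation=2),cv2.resize(b,(400,367),interpolation=2)]))
E
```

```text
t 7.75 tcp [ 0.5572 -0.2277  0.0597] yaw_y 79.00973558893686 tz [-0.0003  0.     -1.    ] F [ 0.0927 -0.0708 -1.1089] M [ 0.0164 -0.0046 -0.0227] w 0.4604 gf 60.76772332191467 J [-0.3878  0.506  -0.2276  0.8375 -0.0001 -0.196 ]
tcp in seat mm [-36.445   -1.7615  38.6119]
```

View pics/both2.png

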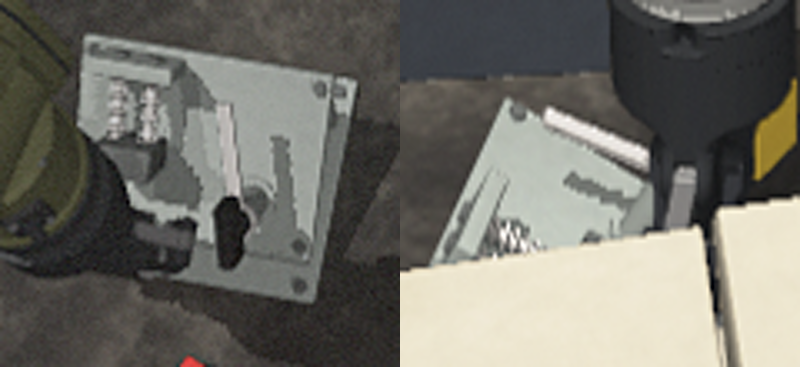

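Emit:
{"method": "servo_tool", "body": {"targets": [0.008,0,0,0,0,0,0,-0.003,0,0,0,0,-0.002,0,0,0,0,0,0,0]}}

```text
t: 8.18
tool_pos: [0.5665, -0.2279, 0.0546]
orientation: [0.3, 3.125, -0.001]
wrist_force: [1.4, 0.3, -0.1]
gripper_width: 0.461
grasp_force: 61.1
```

```bash
python3 st.py
```

```text
t 8.18 tcp [ 0.5665 -0.2279  0.0546] yaw_y 79.02668389517025 tz [ 0.0018 -0.0006 -1.    ] F [ 1.375   0.2733 -0.0851] M [ 0.0078 -0.2205 -0.0016] w 0.4613 gf 61.05842113494873 J [-0.3825  0.5223 -0.2129  0.8337  0.0001 -0.191 ]
tcp in seat mm [-31.0748  -0.2297  29.651 ]
```

Emit:
{"method": "servo_tool", "body": {"targets": [0,0,-0.002,0,0,0,0,0,0,0]}}

```text
t: 8.35
tool_pos: [0.5665, -0.2279, 0.0543]
orientation: [0.3, 3.124, -0.001]
wrist_force: [-1.4, 0.2, 9.9]
gripper_width: 0.461
grasp_force: 62.2
```

Emit:
{"method": "servo_tool", "body": {"targets": [0,0,-0.002,0,0,0,0,0,0,0]}}

```text
t: 8.52
tool_pos: [0.5666, -0.2279, 0.054]
orientation: [0.3, 3.123, -0.001]
wrist_force: [-5.6, 2.5, 18.3]
gripper_width: 0.456
grasp_force: 63.4
```

```bash
python3 st.py
```

```text
t 8.52 tcp [ 0.5666 -0.2279  0.054 ] yaw_y 79.0213451098217 tz [ 0.0038 -0.0011 -1.    ] F [-5.6363  2.4715 18.2993] M [0.4028 0.6987 0.0776] w 0.4563 gf 63.37823152542114 J [-0.3827  0.5217 -0.2159  0.8293  0.0004 -0.1911]
tcp in seat mm [-31.3211  -0.2642  29.1038]
```

Emit:
{"method": "servo_tool", "body": {"targets": [0,0,-0.003,0,0,0,0,0,0,0]}}

```text
t: 8.68
tool_pos: [0.5665, -0.2279, 0.0537]
orientation: [0.3, 3.122, -0.002]
wrist_force: [-11.6, 3.6, 34.7]
gripper_width: 0.459
grasp_force: 65.2
```

Emit:
{"method": "servo_tool", "body": {"targets": [0,0,-0.003,0,0,0,0,0,0,0]}}

```text
t: 8.85
tool_pos: [0.5666, -0.2279, 0.0534]
orientation: [0.3, 3.121, -0.002]
wrist_force: [-15.4, 5.5, 50.1]
gripper_width: 0.46
grasp_force: 67.1
```

```bash
python3 st.py
```

```text
t 8.85 tcp [ 0.5666 -0.2279  0.0534] yaw_y 79.02216283211074 tz [ 0.0063 -0.0021 -1.    ] F [-15.4387   5.5305  50.1074] M [1.1753 2.4424 0.0498] w 0.4605 gf 67.11640119552612 J [-0.3828  0.5206 -0.2199  0.8237  0.0004 -0.1912]
tcp in seat mm [-31.6313  -0.2814  28.5583]
```

Emit:
{"method": "servo_tool", "body": {"targets": [0,0,0,0,0.43,0,0,0,0,0.43]}}

```text
t: 9.02
tool_pos: [0.5666, -0.2279, 0.0534]
orientation: [0.3, 3.121, -0.002]
wrist_force: [-15.2, 6.9, 50.5]
gripper_width: 0.459
grasp_force: 67.1
```

Emit:
{"method": "servo_tool", "body": {"targets": [0,0,0,0,0.445]}}

```text
t: 9.1
tool_pos: [0.5665, -0.228, 0.0534]
orientation: [0.3, 3.121, -0.002]
wrist_force: [-15.4, 6.2, 50.3]
gripper_width: 0.459
grasp_force: 67.1
```

Emit:
{"method": "servo_tool", "body": {"targets": [0,0,0,0,0.453]}}

```text
t: 9.18
tool_pos: [0.5665, -0.2279, 0.0534]
orientation: [0.3, 3.121, -0.002]
wrist_force: [-15.7, 6.5, 50.4]
gripper_width: 0.46
grasp_force: 67.1
```

Emit:
{"method": "servo_tool", "body": {"targets": [0,0,0,0,0.458]}}

```text
t: 9.27
tool_pos: [0.5666, -0.2279, 0.0534]
orientation: [0.3, 3.121, -0.002]
wrist_force: [-14.7, 6.0, 50.6]
gripper_width: 0.455
grasp_force: 55.1
```

Emit:
{"method": "servo_tool", "body": {"targets": [0,0,0,0,0.459]}}

```text
t: 9.35
tool_pos: [0.5665, -0.2279, 0.0534]
orientation: [0.3, 3.121, -0.002]
wrist_force: [-15.5, 6.6, 49.5]
gripper_width: 0.46
grasp_force: 50.3
```

Emit:
{"method": "servo_tool", "body": {"targets": [0,0,0,0,0.46]}}

```text
t: 9.43
tool_pos: [0.5663, -0.2279, 0.0526]
orientation: [0.3, 3.121, -0.002]
wrist_force: [-14.1, 3.9, 39.0]
gripper_width: 0.461
grasp_force: 45.1
```

Emit:
{"method": "servo_tool", "body": {"targets": [0,0,0,0,0.461,0,0,0,0,0.461]}}

```text
t: 9.6
tool_pos: [0.5656, -0.2278, 0.0511]
orientation: [0.3, 3.123, -0.002]
wrist_force: [-11.0, 2.9, 33.9]
gripper_width: 0.465
grasp_force: 40.6
```

Emit:
{"method": "servo_tool", "body": {"targets": [0,0,-0.002,0,0.462,0,0,0,0,0.462]}}

```text
t: 9.77
tool_pos: [0.5648, -0.2276, 0.0479]
orientation: [0.301, 3.125, -0.001]
wrist_force: [-12.7, 3.4, 33.5]
gripper_width: 0.464
grasp_force: 37.6
```

```bash
python3 st.py
```

```text
t 9.77 tcp [ 0.5648 -0.2276  0.0479] yaw_y 79.01166533561104 tz [ 0.0019 -0.0011 -1.    ] F [-12.7434   3.4329  33.5056] M [ 0.7825  1.8796 -0.0118] w 0.4641 gf 37.64124512672424 J [-0.3829  0.5263 -0.2261  0.8161 -0.0003 -0.1911]
tcp in seat mm [-35.916   -0.2576  24.6509]
```

Emit:
{"method": "servo_tool", "body": {"targets": [-0.002,0,-0.002,0,0.463,-0.001,0,-0.001,0,0.463]}}

```text
t: 9.93
tool_pos: [0.5632, -0.2274, 0.044]
orientation: [0.3, 3.123, 0.0]
wrist_force: [-5.4, 4.5, 23.6]
gripper_width: 0.467
grasp_force: 33.0
```

Emit:
{"method": "servo_tool", "body": {"targets": [-0.002,0,-0.002,0,0.463,0,0,0,0,0.463]}}

```text
t: 10.1
tool_pos: [0.5619, -0.2271, 0.0412]
orientation: [0.299, 3.122, 0.001]
wrist_force: [-5.2, 3.7, 20.5]
gripper_width: 0.461
grasp_force: 33.7
```

```bash
python3 st.py;python3 - <<'E'
from h import *
c=arm.get_image('side');a=c['img'][200:340,200:400];c=arm.get_image('top');b=c['img'][150:290,180:320]
cv2.imwrite('pics/b3.png',np.hstack([cv2.resize(a,(450,315),interpolation=2),cv2.resize(b,(315,315),interpolation=2)]))
for n in('side','top'):
    for d in arm.search_frame(n,'filter_cube'):print(n,d)
E
```

```text
t 10.1 tcp [ 0.5619 -0.2271  0.0412] yaw_y 79.05763780982811 tz [ 0.0052  0.0004 -1.    ] F [-5.2242  3.6759 20.4937] M [0.8023 0.3978 0.1428] w 0.4606 gf 33.719242215156555 J [-0.3854  0.5273 -0.245   0.7938  0.0024 -0.1944]
tcp in seat mm [-41.7596  -0.3679  20.3872]
side {'extent': [343.6, 196.2, 22.5, 28.7], 'conf': 0.58}
side {'extent': [345.4, 309.4, 28.1, 18.9], 'conf': 0.54}
side {'extent': [313.2, 266.1, 12.9, 29.5], 'conf': 0.4}
top {'extent': [335.5, 249.2, 24.3, 24.7], 'conf': 0.72}
top {'extent': [262.5, 207.3, 72.0, 69.3], 'conf': 0.72}
top {'extent': [259.4, 279.4, 25.8, 23.7], 'conf': 0.6}
```

Emit:
{"method": "servo_tool", "body": {"targets": [0,0,0.006,0,0.3,0,0,0.006,0,0,0,0,0.03,0,0,-0.03,0,0.04,0,0,-0.04,0,0.02,-7,0,-0.02,-0.03,0.02,-7,0,-0.02,-0.03,0.02,-7,0,0,-0.03,0,-7,0]}}

```text
t: 10.97
tool_pos: [0.4556, -0.3185, 0.1753]
orientation: [1.057, 2.956, -0.003]
wrist_force: [1.3, -1.3, -0.3]
gripper_width: 0.461
grasp_force: 60.5
```

Emit:
{"method": "servo_tool", "body": {"targets": [0,0,0,-7,0,0,0,0,-7,0,0,0,0,-7,0,0,0,0,-7,0,0,0,0,-7,0,0,0,0,-7,0,0,0,0,-7,0,0,0,0,-2,0]}}

```text
t: 11.63
tool_pos: [0.4576, -0.3174, 0.1708]
orientation: [-2.226, -2.215, 0.001]
wrist_force: [0.4, -0.3, -1.3]
gripper_width: 0.46
grasp_force: 60.6
```

```bash
python3 st.py;python3 - <<'E'
from h import *
np.set_printoptions(precision=3,suppress=True)
s=arm.state();t=s['tool_pos'];c=arm.get_image('side');u,v=proj(c,t).astype(int);print(u,v)
y0,x0=max(v-70,0),max(u-60,0)
cv2.imwrite('pics/b4.png',cv2.resize(c['img'][y0:y0+110,x0:x0+120],(600,550),interpolation=2))
P=cloud(c)[y0:y0+110,x0:x0+120];np.save('b4.npy',P);print(x0,y0)
E
```

```text
t 11.63 tcp [ 0.4576 -0.3174  0.1708] yaw_y -0.2657776752345122 tz [-0.0014  0.0007 -1.    ] F [ 0.3995 -0.3274 -1.3489] M [ 0.0629 -0.045   0.0151] w 0.4599 gf 60.56048512458801 J [-0.6064  0.3468 -0.1743  1.0512 -0.0002  0.969 ]
tcp in seat mm [ -50.7901 -108.8142  175.2611]
356 225
296 155
```

View pics/b4.png

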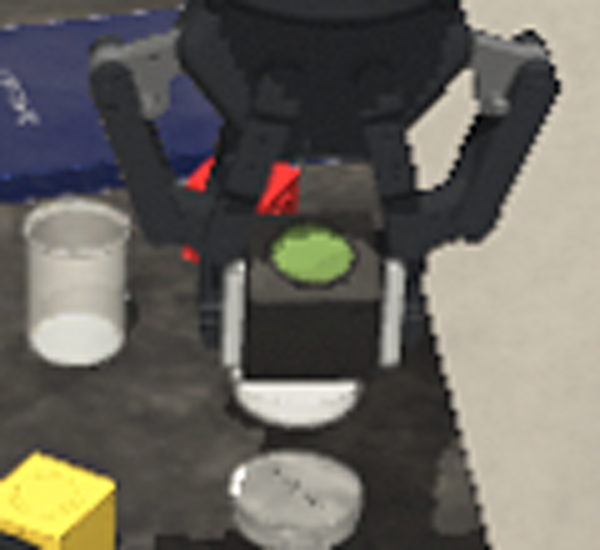

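```bash
cat > tilt.py <<'E'
from h import *
np.set_printoptions(precision=3,suppress=True)
def fit(Q):
    Q=Q.reshape(-1,3);m=np.median(Q,0);Q=Q[np.linalg.norm(Q-m,axis=1)<.03]
    for _ in range(4):
        a=Q.mean(0);n=np.linalg.svd(Q-a)[2][2];r=abs((Q-a)@n);Q=Q[r<max(2.5*np.median(r),1e-4)]
    return n*np.sign(n[1] if abs(n[1])>.8 else n[2]),a,len(Q),np.median(r)
P=np.load('b4.npy');print(fit(P[44:58,52:74]));print(fit(P[62:73,51:74]))
t=arm.state()['tool_pos']
n1,a1,*_=fit(P[44:58,52:74]);n2,a2,*_=fit(P[62:73,51:74])
print('ang',np.degrees(np.arctan2(n1[1],n1[2])),np.degrees(np.arctan2(-n2[2],n2[1])))
# cube frame: z=n, top plane; TCP+19up relative
P0=t+np.array([0,0,.019])
n=n1;f=np.cross([1,0,0],n)*-1;f/=np.linalg.norm(f);f*=np.sign(f[1])
print('top above P',(a1-P0)@n*1000,'front ahead of P by',(a2-P0)@f*1000)
# x extent of cube
print('x range of top', np.percentile(P[44:58,50:76][abs((P[44:58,50:76]-a1)@n1)<.002][:,0],[1,99]),'tcp x',t[0])
E
python3 tilt.py
```

```text
(array([0.002, 0.272, 0.962]), array([ 0.455, -0.316,  0.206]), 229, np.float64(0.0004568615284300645))
(array([-0.006,  0.95 , -0.312]), array([ 0.457, -0.304,  0.185]), 218, np.float64(0.00046174791479410313))
ang 15.778903577542968 18.193991644547218
top above P 16.40672485348851 front ahead of P by 14.351528146553848
x range of top [0.437 0.475] tcp x 0.4575938487394558
```

Run:
```python
import numpy as np
np.set_printoptions(precision=4,suppress=True)
d=np.load('seat.npz');S,R=d['S'],d['R']
for p in((-26.5,0,17.5),(-7.7,0,17.5),(-7.7,0,12)): print(S+R@np.array(p)/1000)
```

```text
[ 0.5764 -0.2296  0.0464]
[ 0.5924 -0.2327  0.0558]
[ 0.5951 -0.2332  0.051 ]
```

Emit:
{"method": "servo_tool", "body": {"targets": [-0.01,0.02,0,7,0,-0.01,0.02,0,7,0,0,0.02,0,7,0,0,0.02,0,7,0,0,0,0,7,0,0,0,0,7,0,0,0,0,7,0,0,0,0,7,0]}}

```text
t: 12.35
tool_pos: [0.4378, -0.2373, 0.1711]
orientation: [-0.907, -3.007, -0.0]
wrist_force: [0.5, 0.3, -1.7]
gripper_width: 0.464
grasp_force: 60.6
```

Emit:
{"method": "servo_tool", "body": {"targets": [0.02,0,-0.01,7,0,0.03,0,-0.01,7,0,0.03,0,-0.01,7,0,0.02,0,-0.01,2.3,0,0,0,0,0,0,0,0,0,0,0]}}

```text
t: 12.85
tool_pos: [0.5379, -0.2372, 0.1299]
orientation: [-0.291, -3.125, -0.001]
wrist_force: [-0.4, 0.2, -1.2]
gripper_width: 0.463
grasp_force: 60.6
```

```bash
python3 st.py
```

```text
t 12.85 tcp [ 0.5379 -0.2372  0.1299] yaw_y 79.37341345669276 tz [-0.0028  0.0009 -1.    ] F [-0.436   0.2049 -1.1713] M [0.0501 0.0156 0.0031] w 0.4632 gf 60.56760549545288 J [-0.4151  0.4262 -0.1614  0.9861 -0.0003 -0.2296]
tcp in seat mm [-16.129  -14.7795 107.9753]
```

Emit:
{"method": "servo_tool", "body": {"targets": [0.02,0.004,0,0,0,0.0185,0.0036,-0.015,0,0,0,0,-0.025,0,0,0,0,-0.025,0,0,0,0,-0.008,0,0,0,0,0,0,0,0,0,0,0,0]}}

```text
t: 13.43
tool_pos: [0.5724, -0.2295, 0.0589]
orientation: [-0.294, -3.122, -0.001]
wrist_force: [-5.5, 1.6, 4.5]
gripper_width: 0.461
grasp_force: 64.8
```

```bash
python3 st.py
```

```text
t 13.43 tcp [ 0.5724 -0.2295  0.0589] yaw_y 79.2553708875589 tz [-0.0057  0.0011 -1.    ] F [-5.4747  1.5848  4.5439] M [ 0.2096  0.9211 -0.0331] w 0.4611 gf 64.78004693984985 J [-0.3807  0.5323 -0.1812  0.863  -0.0011 -0.1932]
tcp in seat mm [-23.6398  -0.6695  30.3219]
```

Emit:
{"method": "servo_tool", "body": {"targets": [-0.008,0.001,0,0,0,0,0,-0.006,0,0,0,0,-0.006,0,0,0,0,0,0,0]}}

```text
t: 13.77
tool_pos: [0.5675, -0.2288, 0.045]
orientation: [-0.293, -3.126, -0.001]
wrist_force: [-1.3, 0.4, -1.6]
gripper_width: 0.462
grasp_force: 64.5
```

```bash
python3 st.py
python3 - <<'E'
from h import *
c=arm.get_image('top');b=c['img'][160:260,190:310]
cv2.imwrite('pics/b5.png',cv2.resize(b,(720,600),interpolation=2))
E
```

```text
t 13.77 tcp [ 0.5675 -0.2288  0.045 ] yaw_y 79.29375500834047 tz [-0.0017  0.0007 -1.    ] F [-1.2546  0.3668 -1.5855] M [ 0.0029 -0.0269 -0.0292] w 0.4621 gf 64.45503115653992 J [-0.3833  0.5361 -0.2167  0.8198  0.     -0.1964]
tcp in seat mm [-34.892   -0.9682  20.6965]
```

View pics/b5.png

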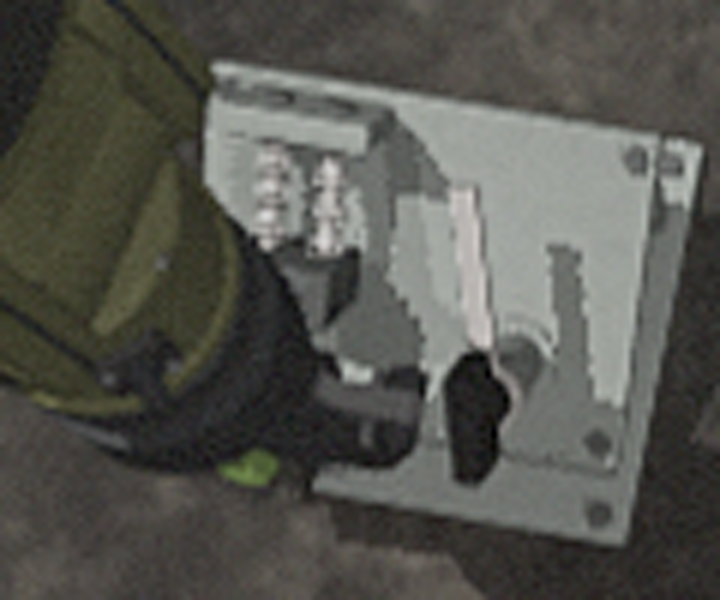

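Run:
```python
from h import *
np.set_printoptions(precision=4,suppress=True)
d=np.load('seat.npz');S,R=d['S'],d['R']
c=arm.get_image('top');t=arm.state()['tool_pos'];P=t+[0,0,.019]
for th in(30,13,0,-20,-40,-60):
    a=np.radians(th);o=[]
    for lx,lz in((3.65,16.4),(-14.35,16.4),(21.65,16.4)):
        o.append(proj(c,P+R@np.array([lx*np.cos(a)+lz*np.sin(a),0,-lx*np.sin(a)+lz*np.cos(a)])/1000))
    print(th,*o)
im=c['img'].astype(int);g=(im[...,1]-im[...,2]>25)&(im[...,1]-im[...,0]>40);g[:225]=0;g[250:]=0;g[:,:215]=0;g[:,260:]=0
i,j=np.nonzero(g);print(len(i),j.min(),j.max(),i.min(),i.max())
Q=cloud(c)[g];print(((Q-S)@R*1000)[::4])
Q2=cloud(c);u=((Q2-S)@R*1000)[180:230,215:262].reshape(-1,3);k=u[(u[:,2]>40)&(u[:,2]<44)&(abs(u[:,1])<18)&(u[:,0]>5)];print('carriage',len(k),k.min(0),k.max(0))
```

```text
30 [233.3604 225.9246] [231.4165 234.7089] [235.2953 217.1992]
13 [232.7862 228.301 ] [231.5352 237.2021] [234.0481 219.3506]
0 [232.4658 230.1947] [231.8216 238.6315] [233.123  221.6337]
-20 [232.2161 232.982 ] [232.5485 239.8523] [231.877  225.9243]
-40 [232.2842 235.3081] [233.5335 239.7923] [230.9902 230.6603]
-60 [232.6576 236.8875] [234.6536 238.4896] [230.5797 235.2195]Traceback (most recent call last):
  File "<stdin>", line 11, in <module>
    return umr_minimum(a, axis, None, out, keepdims, initial, where)
ValueError: zero-size array to reduction operation minimum which has no identity
```

Run:
```python
from h import *
np.set_printoptions(precision=1,suppress=True,linewidth=200)
d=np.load('seat.npz');S,R=d['S'],d['R']
c=arm.get_image('top');W=cloud(c);u=(W-S)@R*1000
im=c['img']
for r in range(230,246): print(r,[f"{u[r,k,0]:.0f},{u[r,k,1]:.0f},{u[r,k,2]:.0f}" for k in range(224,243,3)], im[r,231])
h=cv2.cvtColor(im,cv2.COLOR_BGR2HSV);g=(abs(h[...,0].astype(int)-45)<15)&(h[...,1]>110)&(h[...,2]>70);g[:230]=0;g[248:]=0;g[:,:220]=0;g[:,250:]=0
i,j=np.nonzero(g);print(len(i),j.min(),j.max(),i.min(),i.max());Q=W[g];m=Q.mean(0);n=np.linalg.svd(Q-m)[2][2];n*=np.sign(n[2]);print(u[g].mean(0),'normal in seat',np.round(R.T@n,3))
k=u[180:230,215:262].reshape(-1,3);k=k[(k[:,2]>40)&(k[:,2]<44)&(abs(k[:,1])<18)&(k[:,0]>5)];print('carriage',len(k),k.min(0),k.max(0))
```

```text
230 ['28,-24,185', '27,-28,181', '24,-30,170', '21,-32,159', '17,-33,146', '7,-31,118', '9,-38,122'] [40 39 36]
231 ['27,-25,187', '24,-27,178', '20,-29,166', '17,-31,155', '-2,-22,104', '1,-29,108', '-7,-28,83'] [37 34 36]
232 ['23,-23,181', '20,-25,172', '18,-29,165', '15,-31,154', '-3,-23,106', '-8,-24,90', '-9,-28,83'] [27 30 30]
233 ['20,-22,179', '17,-25,169', '15,-28,162', '12,-30,150', '-6,-22,104', '-10,-24,91', '-12,-28,83'] [29 26 27]
234 ['15,-20,171', '14,-24,167', '11,-26,157', '-4,-20,117', '-7,-23,105', '-9,-26,97', '-13,-29,85'] [32 43 40]
235 ['13,-20,170', '10,-23,161', '9,-26,156', '-26,-6,65', '-11,-22,100', '-12,-26,95', '-14,-29,87'] [39 70 56]
236 ['8,-18,162', '7,-22,158', '-29,-0,65', '-28,-6,64', '-18,-18,86', '-14,-26,94', '-24,-24,67'] [56 91 78]
237 ['5,-17,158', '3,-20,152', '-33,1,61', '-31,-6,63', '-30,-12,64', '-28,-18,64', '-33,-20,51'] [51 88 73]
238 ['1,-16,154', '-36,7,61', '-34,0,63', '-34,-5,62', '-32,-12,64', '-30,-19,66', '-38,-18,42'] [ 67 114  95]
239 ['-41,14,58', '-38,7,61', '-37,1,60', '-37,-5,59', '-34,-12,63', '-34,-18,62', '-37,-20,49'] [ 69 118  98]
240 ['-43,14,58', '-41,7,59', '-41,1,58', '-38,-5,60', '-38,-11,59', '-36,-17,60', '-63,-6,-7'] [60 89 75]
241 ['-74,34,-10', '-44,8,57', '-43,1,57', '-40,-6,60', '-39,-12,62', '-38,-17,60', '-65,-6,-7'] [50 47 53]
242 ['-76,34,-10', '-74,27,-9', '-72,20,-8', '-45,-4,55', '-43,-11,57', '-41,-17,58', '-68,-6,-10'] [56 56 60]
243 ['-78,33,-9', '-77,27,-11', '-74,20,-7', '288,-228,852', '-73,7,-9', '-43,-18,59', '-70,-6,-9'] [63 67 69]
244 ['-80,33,-8', '-78,26,-8', '-77,20,-8', '-76,13,-7', '-76,8,-12', '-74,0,-10', '-73,-6,-11'] [61 66 70]
245 ['-81,32,-6', '-80,26,-8', '-80,20,-9', '-78,13,-7', '-76,6,-7', '-75,-0,-7', '-74,-7,-8'] [65 70 70]
9 228 235 235 239
[-32.7  -2.3  62. ] normal in seat [-0.2  0.2  1. ]
carriage 44 [ 10.1 -17.6  40. ] [29.  -3.  43.7]
```

Emit:
{"method": "servo_tool", "body": {"targets": [-0.02,0,0.02,0,0,-0.03,0,0.035,0,0,-0.03,0,0.03,-7,0,-0.02,-0.03,0.02,-7,0,-0.01,-0.03,0.015,-7,0,0,-0.03,0,-7,0,0,0,0,-7,0,0,0,0,-7,0]}}

```text
t: 14.58
tool_pos: [0.4625, -0.3213, 0.1633]
orientation: [1.405, 2.807, -0.001]
wrist_force: [-0.4, 0.5, -1.2]
gripper_width: 0.458
grasp_force: 64.3
```

Emit:
{"method": "servo_tool", "body": {"targets": [0,0,0,-7,0,0,0,0,-7,0,0,0,0,-7,0,0,0,0,-7,0,0,0,0,-7,0,0,0,0,-2.3,0,0,0,0,0,0]}}

```text
t: 15.17
tool_pos: [0.4624, -0.3192, 0.1625]
orientation: [2.221, 2.221, 0.0]
wrist_force: [0.9, -0.3, -0.5]
gripper_width: 0.464
grasp_force: 64.3
```

```bash
python3 st.py;python3 - <<'E'
from h import *
np.set_printoptions(precision=3,suppress=True)
s=arm.state();t=s['tool_pos'];c=arm.get_image('side');u,v=proj(c,t).astype(int);print(u,v)
y0,x0=max(v-70,0),max(u-60,0)
cv2.imwrite('pics/b6.png',cv2.resize(c['img'][y0:y0+110,x0:x0+120],(600,550),interpolation=2))
P=cloud(c)[y0:y0+110,x0:x0+120];np.save('b4.npy',P);print(x0,y0)
E
```

```text
t 15.17 tcp [ 0.4624 -0.3192  0.1625] yaw_y -0.008639513648262572 tz [ 0.0004 -0.0003 -1.    ] F [ 0.8633 -0.3488 -0.4877] M [ 0.0077 -0.0477  0.0176] w 0.4645 gf 64.32815909385681 J [-0.6041  0.3588 -0.1786  1.0329 -0.      0.9668]
tcp in seat mm [ -50.5452 -109.5903  165.5606]
352 229
292 159
```

View pics/b6.png

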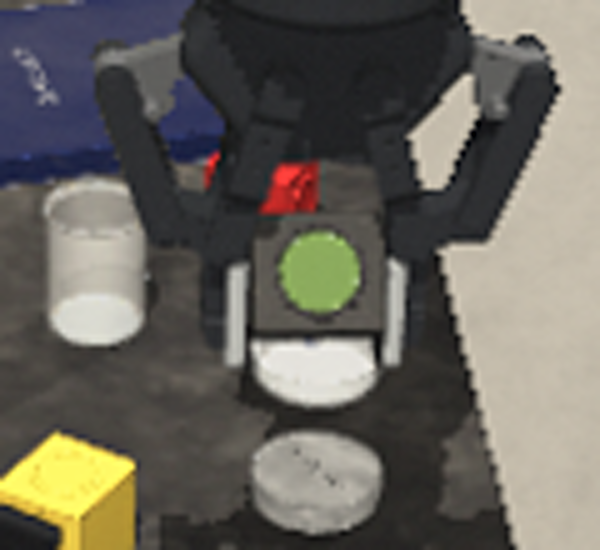

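Run:
```python
from tilt import fit
from h import *
np.set_printoptions(precision=3,suppress=True)
P=np.load('b4.npy');n,a,k,r=fit(P[45:64,53:75]);print(n,a,k,r,'ang',np.degrees(np.arctan2(n[1],n[2])))
t=arm.state()['tool_pos'];P0=t+[0,0,.019];f=np.cross(n,[1,0,0]);f*=np.sign(f[1])
Q=P[38:70,57:72].reshape(-1,3);Q=Q[abs((Q-a)@n)<.0015];s=(Q-P0)@f*1000;print('top above P',(a-P0)@n*1000,'extent along f (front+)',np.percentile(s,[0.5,99.5]))
```

```text
(array([-0.002,  0.812,  0.584]), array([ 0.463, -0.306,  0.205]), 252, np.float64(0.0008106183124745334))
(array([ 0.05 , -0.761,  0.647]), array([ 0.462, -0.297,  0.186]), 85, np.float64(0.0008519556898919984))
ang 54.24455058666409 -139.65733139873132
top above P 24.161627726925467 front ahead of P by 8.87799011340557
x range of top [0.444 0.481] tcp x 0.4623759232717894
[-0.008  0.807  0.59 ] [ 0.461 -0.303  0.201] 335 0.0007702386607907995 ang 53.85091905849959
top above P 24.1699051767027 extent along f (front+) [-22.831  11.33 ]
```

Run:
```python
import numpy as np
np.set_printoptions(precision=4,suppress=True)
d=np.load('seat.npz');S,R=d['S'],d['R']
for p in((-40.1,0,20.9),(-36.8,0,13.6),(-29.5,0,11.3)): print(S+R@np.array(p)/1000)
```

```text
[ 0.5632 -0.227   0.0425]
[ 0.5696 -0.2282  0.0379]
[ 0.5769 -0.2297  0.0395]
```

Emit:
{"method": "servo_tool", "body": {"targets": [0,0.03,0,7,0,0,0.03,0,7,0,0,0.03,0,7,0,0,0,0,7,0,0,0,0,7,0,0,0,0,7,0,0,0,0,7,0,0,0,0,7,0]}}

```text
t: 15.88
tool_pos: [0.4623, -0.2289, 0.1626]
orientation: [0.906, 3.008, -0.0]
wrist_force: [-0.9, 0.1, -1.7]
gripper_width: 0.462
grasp_force: 64.3
```

Emit:
{"method": "servo_tool", "body": {"targets": [0.02,0,-0.02,7,0,0.02,0,-0.02,7,0,0.02,0,-0.02,7,0,0,0,-0.015,2,0,0,0,0,0,0,0,0,0,0,0]}}

```text
t: 16.38
tool_pos: [0.521, -0.2285, 0.0865]
orientation: [-0.301, -3.124, -0.001]
wrist_force: [-0.6, 0.4, -0.8]
gripper_width: 0.46
grasp_force: 64.3
```

```bash
python3 st.py
```

```text
t 16.38 tcp [ 0.521  -0.2285  0.0865] yaw_y 79.00720819362833 tz [-0.0029  0.0011 -1.    ] F [-0.565   0.3535 -0.8232] M [-0.0096  0.079  -0.0326] w 0.4598 gf 64.28577303886414 J [-0.4132  0.4331 -0.2759  0.865  -0.0002 -0.2213]
tcp in seat mm [-53.6471  -9.4547  79.5539]
```

Emit:
{"method": "servo_tool", "body": {"targets": [0.015,0.001,-0.02,0,0,0.015,0,-0.015,0,0,0.012,0,-0.009,0,0,0,0,0,0,0,0,0,0,0,0]}}

```text
t: 16.8
tool_pos: [0.5641, -0.2282, 0.0443]
orientation: [0.301, 3.127, -0.0]
wrist_force: [0.1, -0.5, -0.2]
gripper_width: 0.46
grasp_force: 64.3
```

```bash
python3 st.py
```

```text
t 16.8 tcp [ 0.5641 -0.2282  0.0443] yaw_y 79.00586473260066 tz [ 0.0002 -0.0003 -1.    ] F [ 0.0669 -0.4833 -0.2394] M [ 0.016   0.0097 -0.0191] w 0.4605 gf 64.2948067188263 J [-0.3843  0.5304 -0.2295  0.8105 -0.0002 -0.1924]
tcp in seat mm [-38.2728  -0.9822  21.8667]
```

Emit:
{"method": "servo_tool", "body": {"targets": [0,0,-0.004,0,0,0.004,-0.001,-0.003,0,0,0,0,0,0,0]}}

```text
t: 17.05
tool_pos: [0.5682, -0.2293, 0.0368]
orientation: [0.301, 3.126, -0.0]
wrist_force: [0.3, -0.4, -1.4]
gripper_width: 0.456
grasp_force: 64.3
```

Emit:
{"method": "servo_tool", "body": {"targets": [0.003,0,-0.002,0,0,0,0,0,0,0]}}

```text
t: 17.22
tool_pos: [0.5696, -0.2293, 0.0353]
orientation: [-0.301, -3.125, 0.001]
wrist_force: [-4.7, 0.0, 6.0]
gripper_width: 0.464
grasp_force: 65.0
```

```bash
python3 st.py
```

```text
t 17.22 tcp [ 0.5696 -0.2293  0.0353] yaw_y 78.98034790183667 tz [-0.0024 -0.0007 -1.    ] F [-4.7495  0.0037  6.0134] M [-0.0271  0.8943  0.0145] w 0.464 gf 65.0271213054657 J [-0.3818  0.549  -0.222   0.8018 -0.0015 -0.1895]
tcp in seat mm [-37.8232  -0.9858  11.2979]
```

Emit:
{"method": "servo_tool", "body": {"targets": [0.004,-0.001,-0.002,0,0.45,0.002,0,-0.001,0,0.458]}}

```text
t: 17.38
tool_pos: [0.5699, -0.2293, 0.0349]
orientation: [-0.301, -3.115, 0.001]
wrist_force: [-26.9, 4.0, 45.2]
gripper_width: 0.46
grasp_force: 69.1
```

Emit:
{"method": "servo_tool", "body": {"targets": [0,0,0,0,0.461,0,0,0,0,0.462]}}

```text
t: 17.55
tool_pos: [0.5699, -0.2293, 0.035]
orientation: [-0.302, -3.116, 0.001]
wrist_force: [-21.2, 3.8, 33.3]
gripper_width: 0.464
grasp_force: 42.4
```

```bash
python3 st.py
```

```text
t 17.55 tcp [ 0.5699 -0.2293  0.035 ] yaw_y 78.9419400870224 tz [-0.0111  0.0002 -0.9999] F [-21.2231   3.8431  33.2855] M [0.6325 4.0487 0.0415] w 0.4644 gf 42.36699163913727 J [-0.3805  0.5551 -0.2114  0.8147 -0.0039 -0.1874]
tcp in seat mm [-37.7632  -0.964   10.8448]
```

Emit:
{"method": "servo_tool", "body": {"targets": [-0.006,0.001,0.006,0,0.4,-0.006,0.001,0,0,0,0,0,0,0,0]}}

```text
t: 17.8
tool_pos: [0.5643, -0.228, 0.0378]
orientation: [0.301, 3.127, -0.0]
wrist_force: [-0.1, 0.1, -1.0]
gripper_width: 0.464
grasp_force: 60.4
```

```bash
python3 st.py
cat > topv.py <<'E'
from h import *
from scipy.optimize import least_squares
np.set_printoptions(precision=2,suppress=True,linewidth=200)
# cube top surface seen by the top camera in front of the gripper, seat mm
d=np.load('seat.npz');S,R=d['S'],d['R'];t=(arm.state()['tool_pos']-S)@R*1000
c=arm.get_image('top');u=((cloud(c)-S)@R*1000)
v=u[200:262,215:262].reshape(-1,3)
k=v[(v[:,2]>22)&(v[:,2]<78)&(abs(v[:,1]-t[1])<15)&(v[:,0]<t[0]+22)&(v[:,0]>t[0]-45)]
k=k[np.argsort(k[:,0])];print('tcp',t,len(k));print(k[::max(1,len(k)//25)])
if len(k)>8:
    f=least_squares(lambda p:k[:,2]-p[0]-p[1]*(k[:,0]-t[0]),[60,.4],loss='soft_l1').x;print('slope deg (=-theta)',np.degrees(np.arctan(f[1])),'minx',k[:3])
w=u[180:235,215:262].reshape(-1,3);w=w[(abs(w[:,2]-42)<1.5)&(abs(w[:,1])<18)&(w[:,0]>8)&(w[:,0]<55)];print('carriage top x',len(w),np.percentile(w[:,0],[2,98]) if len(w) else '')
E
python3 topv.py
```

```text
t 17.8 tcp [ 0.5643 -0.228   0.0378] yaw_y 78.99457538990016 tz [ 0.0003 -0.0001 -1.    ] F [-0.138   0.1277 -1.044 ] M [-0.0078  0.0317  0.0196] w 0.4637 gf 60.44000029563904 J [-0.3839  0.5372 -0.2368  0.7965  0.     -0.1919]
tcp in seat mm [-41.3266  -0.7319  16.1575]
tcp [-41.33  -0.73  16.16] 76
[[-52.65  -3.75  51.69]
 [-52.25   6.51  52.13]
 [-51.24  -6.47  54.1 ]
 [-50.94  10.8   51.97]
 [-49.71   8.16  53.96]
 [-49.28  -6.19  53.68]
 [-48.73   2.15  53.56]
 [-48.32 -10.38  54.12]
 [-47.76  11.97  55.35]
 [-47.41 -14.53  54.47]
 [-46.79   0.67  52.16]
 [-46.11 -12.05  53.4 ]
 [-45.6  -10.6   55.53]
 [-44.69 -14.75  55.89]
 [-44.    -6.54  56.09]
 [-43.85   2.03  55.03]
 [-43.06  -0.28  55.99]
 [-42.23  -2.61  57.07]
 [-41.19  -6.85  57.76]
 [-40.53 -10.82  57.52]
 [-40.07  -0.73  58.1 ]
 [-38.74  -1.79  55.28]
 [-38.27 -10.76  57.89]
 [-36.92 -15.18  59.33]
 [-34.92  -9.68  61.85]
 [-33.84  -5.32  61.18]]
slope deg (=-theta) 25.77841701660552 minx [[-52.65  -3.75  51.69]
 [-52.62  -7.36  49.94]
 [-52.3   13.54  49.68]]
carriage top x 44 [11.32 29.22]
```

Emit:
{"method": "servo_tool", "body": {"targets": [0.005,-0.001,0,0,0,0.004,-0.001,0.001,0,0.45,0.003,0,0.001,0,0.458]}}

```text
t: 18.1
tool_pos: [0.5709, -0.2289, 0.0369]
orientation: [-0.3, -3.113, -0.001]
wrist_force: [-14.4, -0.4, 0.8]
gripper_width: 0.464
grasp_force: 60.6
```

Emit:
{"method": "servo_tool", "body": {"targets": [0,0,0,0,0.461,0,0,0,0,0.461]}}

```text
t: 18.27
tool_pos: [0.5708, -0.229, 0.0368]
orientation: [-0.3, -3.113, -0.001]
wrist_force: [-11.8, 1.4, 1.8]
gripper_width: 0.461
grasp_force: 46.3
```

```bash
python3 st.py
```

```text
t 18.27 tcp [ 0.5708 -0.229   0.0368] yaw_y 78.98009612508541 tz [-0.0137  0.002  -0.9999] F [-11.8239   1.4008   1.7581] M [ 0.0429  2.295  -0.0448] w 0.4612 gf 46.32229149341583 J [-0.3798  0.5562 -0.2035  0.8245 -0.0033 -0.1874]
tcp in seat mm [-36.1866  -0.4801  12.049 ]
```

Emit:
{"method": "servo_tool", "body": {"targets": [0.004,-0.001,0.001,0,0.462,0.003,0,0,0,0.462]}}

```text
t: 18.43
tool_pos: [0.5712, -0.229, 0.0368]
orientation: [-0.3, -3.101, -0.001]
wrist_force: [-27.7, 0.2, 14.3]
gripper_width: 0.464
grasp_force: 40.9
```

Emit:
{"method": "servo_tool", "body": {"targets": [0.002,0,0,0,0.463,0,0,0,0,0.463]}}

```text
t: 18.6
tool_pos: [0.5754, -0.2297, 0.0369]
orientation: [-0.301, -3.105, -0.0]
wrist_force: [-19.2, 0.1, 6.9]
gripper_width: 0.466
grasp_force: 34.2
```

```bash
python3 st.py; python3 topv.py|grep -v '^ \[\|^\[\['
```

```text
t 18.6 tcp [ 0.5754 -0.2297  0.0369] yaw_y 78.93647485880376 tz [-0.022   0.0022 -0.9998] F [-19.2085   0.1336   6.9036] M [-0.0342  3.8893 -0.0353] w 0.4657 gf 34.151524901390076 J [-0.3768  0.5678 -0.1809  0.8433 -0.0061 -0.1836]
tcp in seat mm [-32.0902  -0.3643   9.8043]
tcp [-32.09  -0.36   9.8 ] 112
slope deg (=-theta) 18.747257917153416 minx [[-44.11  -3.28  45.52]
carriage top x 15 [16.63 29.3 ]
```

Emit:
{"method": "servo_tool", "body": {"targets": [0.003,-0.001,0.001,0,0.463,0.002,0,0.001,0,0.463]}}

```text
t: 18.82
tool_pos: [0.581, -0.2302, 0.0387]
orientation: [-0.301, -3.106, -0.003]
wrist_force: [-15.8, 2.2, 8.6]
gripper_width: 0.465
grasp_force: 34.4
```

Emit:
{"method": "servo_tool", "body": {"targets": [0.002,0,0.001,0,0.463,0,0,0,0,0.463]}}

```text
t: 18.98
tool_pos: [0.5845, -0.2303, 0.0406]
orientation: [-0.3, -3.109, -0.003]
wrist_force: [-15.6, 1.0, 6.1]
gripper_width: 0.463
grasp_force: 34.1
```

```bash
python3 st.py; python3 topv.py|grep -v '^ \[\|^\[\['
```

```text
t 18.98 tcp [ 0.5845 -0.2303  0.0406] yaw_y 78.96111029875415 tz [-0.0178  0.0033 -0.9998] F [-15.5921   1.0114   6.0985] M [ 0.3769  3.207  -0.082 ] w 0.4632 gf 34.14759635925293 J [-0.3736  0.5748 -0.1559  0.8579 -0.0034 -0.1809]
tcp in seat mm [-22.3597   0.8357   8.4382]
tcp [-22.36   0.84   8.44] 117
slope deg (=-theta) 13.52778977192398 minx [[-33.28   4.48  49.7 ]
carriage top x 1 [25.45 25.45]
```

```bash
python3 topv.py
python3 - <<'E'
from h import *
c=arm.get_image('top');b=c['img'][185:265,195:275]
cv2.imwrite('pics/b7.png',cv2.resize(b,(600,600),interpolation=2))
E
```

```text
tcp [-22.4    0.82   8.41] 119
[[-33.5   -7.62  48.78]
 [-31.85  -6.98  53.83]
 [-31.7   -0.17  51.75]
 [-31.08 -12.8   52.93]
 [-30.55  14.67  50.68]
 [-29.7  -10.38  52.06]
 [-29.27  10.21  51.99]
 [-28.37   6.04  52.38]
 [-27.96  14.45  51.88]
 [-27.25  15.64  54.64]
 [-26.36  -5.93  51.76]
 [-25.87   7.64  54.32]
 [-25.34 -11.92  51.5 ]
 [-24.65  -0.24  53.64]
 [-24.39  -5.68  51.44]
 [-23.73  -4.4   54.08]
 [-23.06 -11.88  51.97]
 [-22.5    8.56  52.21]
 [-21.32  -6.22  53.93]
 [-20.93   2.15  53.37]
 [-20.21  -1.86  53.31]
 [-19.68   6.41  53.14]
 [-18.86  -1.16  51.39]
 [-18.29  -3.33  51.93]
 [-17.05   6.14  54.55]
 [-16.5   -8.11  54.67]
 [-15.3   -2.1   55.26]
 [-14.54   0.78  52.75]
 [-13.62   3.53  57.13]
 [-12.78  -2.28  56.44]]
slope deg (=-theta) 13.002019156424808 minx [[-33.5   -7.62  48.78]
 [-33.41   4.58  49.37]
 [-32.78  12.86  49.44]]
carriage top x 3 [26.68 29.04]
```

View pics/b7.png

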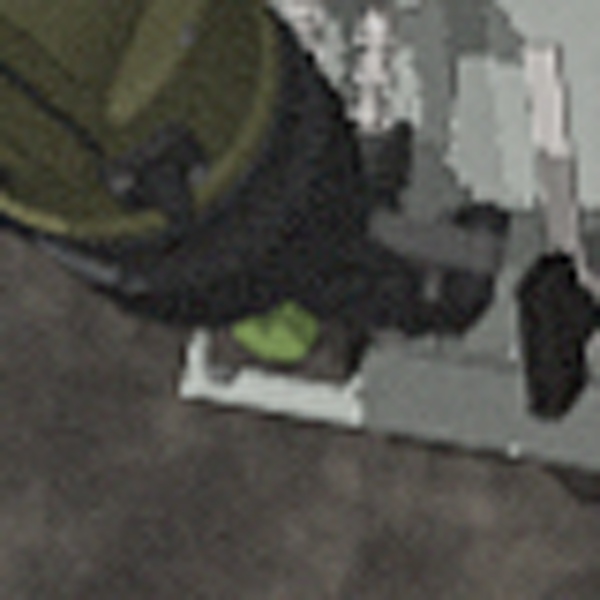

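Emit:
{"method": "servo_tool", "body": {"targets": [0,0,0,0,0.3,-0.004,-0.0005,0.003,0,0,0,0,0,0,0]}}

```text
t: 19.38
tool_pos: [0.585, -0.2311, 0.0439]
orientation: [-0.3, -3.118, -0.004]
wrist_force: [-7.4, 1.2, -0.8]
gripper_width: 0.461
grasp_force: 61.3
```

```bash
python3 st.py; python3 topv.py|tail -22
```

```text
t 19.38 tcp [ 0.585  -0.2311  0.0439] yaw_y 79.00847114163135 tz [-0.0089  0.0032 -1.    ] F [-7.4168  1.2036 -0.8243] M [ 0.3342  1.2911 -0.0165] w 0.4615 gf 61.32979989051819 J [-0.3761  0.5672 -0.1605  0.8526 -0.0003 -0.1843]
tcp in seat mm [-20.2282   0.1314  11.0006]
 [-24.39  -0.43  54.3 ]
 [-23.78   9.52  55.27]
 [-23.24  -6.5   54.37]
 [-22.45  -8.81  55.46]
 [-21.65 -12.86  55.59]
 [-21.07  10.93  57.8 ]
 [-20.41  12.18  54.12]
 [-19.76  -9.08  57.01]
 [-19.44   9.69  55.68]
 [-18.76   5.71  55.52]
 [-17.85  -8.79  56.56]
 [-17.14 -12.78  56.48]
 [-16.11  -6.66  56.66]
 [-15.13   2.95  58.61]
 [-14.78   0.96  58.57]
 [-13.76  -4.97  58.34]
 [-12.38  -2.58  57.48]
 [-11.26  -5.14  59.49]]
slope deg (=-theta) 14.603543623014763 minx [[-32.19 -10.28  51.11]
 [-32.08  12.33  51.2 ]
 [-31.46  10.12  51.81]]
carriage top x 2 [27.35 28.91]
```

Emit:
{"method": "servo_tool", "body": {"targets": [0.004,-0.0008,0.003,0,0,0.004,-0.0008,0.002,0,0,0,0,0,0,0]}}

```text
t: 19.68
tool_pos: [0.5922, -0.2325, 0.0483]
orientation: [-0.3, -3.115, -0.004]
wrist_force: [-9.3, 1.8, -3.0]
gripper_width: 0.462
grasp_force: 61.5
```

```bash
python3 st.py; python3 topv.py|tail -22
```

```text
t 19.68 tcp [ 0.5922 -0.2325  0.0483] yaw_y 79.01482028940809 tz [-0.0117  0.0034 -0.9999] F [-9.3401  1.7516 -2.9716] M [ 0.37    1.8612 -0.0036] w 0.4619 gf 61.54442310333252 J [-0.3736  0.5757 -0.1307  0.8766 -0.0011 -0.1818]
tcp in seat mm [-11.5715   0.1041  11.132 ]
 [-16.42  -9.91  53.9 ]
 [-15.52 -12.3   55.31]
 [-14.64  -0.87  57.97]
 [-13.99  -6.54  56.79]
 [-13.06  -0.35  56.68]
 [-12.42   6.07  55.79]
 [-11.64  -6.58  57.51]
 [-11.04  11.91  56.89]
 [-10.15  -4.28  56.97]
 [ -8.81  13.64  58.28]
 [ -8.49   9.96  57.18]
 [ -7.92 -14.54  58.04]
 [ -7.29  -1.28  54.53]
 [ -5.76 -14.45  58.31]
 [ -5.08  -8.11  57.54]
 [ -4.25  -3.59  56.2 ]
 [ -2.32  -6.78  60.47]
 [ -0.99  -4.37  59.51]]
slope deg (=-theta) 15.07355146931831 minx [[-22.96   7.16  50.05]
 [-22.89 -12.    52.4 ]
 [-22.85  10.56  52.28]]
carriage top x 2 [37.45 38.8 ]
```

Emit:
{"method": "servo_tool", "body": {"targets": [0.0015,-0.0003,-0.0026,0,0,0.0015,-0.0003,-0.0026,0,0,0,0,0,0,0]}}

```text
t: 19.98
tool_pos: [0.5942, -0.2329, 0.0425]
orientation: [-0.3, -3.114, -0.004]
wrist_force: [-9.0, 1.6, -3.7]
gripper_width: 0.465
grasp_force: 61.6
```

Emit:
{"method": "servo_tool", "body": {"targets": [0.0015,-0.0003,-0.0026,0,0,0,0,0,0,0]}}

```text
t: 20.15
tool_pos: [0.5956, -0.2332, 0.04]
orientation: [-0.3, -3.114, -0.004]
wrist_force: [-8.7, 1.7, -2.4]
gripper_width: 0.458
grasp_force: 62.9
```

```bash
python3 st.py; python3 topv.py|tail -5
```

```text
t 20.15 tcp [ 0.5956 -0.2332  0.04  ] yaw_y 79.0023032148042 tz [-0.0133  0.0038 -0.9999] F [-8.6721  1.719  -2.3976] M [ 0.3734  1.8803 -0.0085] w 0.458 gf 62.91292886249721 J [-0.3725  0.5896 -0.1288  0.8661 -0.0013 -0.1806]
tcp in seat mm [-12.7639   0.0722   2.2009]
 [ -3.07   0.72  49.13]]
slope deg (=-theta) 11.328234472361776 minx [[-24.31   9.94  41.11]
 [-23.68  -1.08  43.35]
 [-23.67  11.21  43.73]]
carriage top x 0
```

Emit:
{"method": "servo_tool", "body": {"targets": [0.002,-0.0004,-0.0017,0,0,0,0,0,0,0]}}

```text
t: 20.37
tool_pos: [0.5958, -0.2333, 0.0398]
orientation: [-0.3, -3.111, -0.004]
wrist_force: [-15.1, 4.0, 8.2]
gripper_width: 0.462
grasp_force: 70.2
```

Emit:
{"method": "servo_tool", "body": {"targets": [0.0015,-0.0003,-0.0017,0,0,0,0,0,0,0]}}

```text
t: 20.53
tool_pos: [0.5959, -0.2333, 0.0396]
orientation: [-0.3, -3.109, -0.004]
wrist_force: [-20.6, 4.7, 19.9]
gripper_width: 0.462
grasp_force: 76.5
```

```bash
python3 st.py; python3 topv.py|tail -25
```

```text
t 20.53 tcp [ 0.5959 -0.2333  0.0396] yaw_y 78.98507482741337 tz [-0.018   0.0043 -0.9998] F [-20.6214   4.7296  19.8684] M [ 0.9363  4.2071 -0.0075] w 0.4616 gf 76.4863358438015 J [-0.3719  0.5934 -0.1228  0.8729 -0.0026 -0.1796]
tcp in seat mm [-12.7456   0.0341   1.6764]
 [-20.4   -5.29  44.45]
 [-18.81  11.01  45.43]
 [-18.21 -10.38  48.24]
 [-17.97  -3.62  46.3 ]
 [-16.79  12.97  46.18]
 [-16.08  -3.3   45.75]
 [-15.12   6.44  47.66]
 [-14.62  11.32  45.38]
 [-13.96  -3.16  45.82]
 [-13.3   -5.4   46.57]
 [-12.    12.78  47.79]
 [-11.65   7.3   45.75]
 [-10.53  11.69  45.11]
 [-10.05  -7.84  48.72]
 [ -8.96   6.97  47.37]
 [ -7.67 -13.13  46.55]
 [ -6.76  -6.87  46.34]
 [ -6.05 -10.88  46.28]
 [ -5.47   0.83  48.2 ]
 [ -3.29  -0.83  47.51]
 [ -2.12  -5.19  48.73]]
slope deg (=-theta) 14.892837168933672 minx [[-23.34  -1.33  44.24]
 [-23.26   5.62  41.87]
 [-23.18  -3.21  43.68]]
carriage top x 0
```

Emit:
{"method": "servo_tool", "body": {"targets": [-0.003,0.0005,0.004,0,0,0,0,0,0,0.46,0,0,0,0,0.47,0,0,0,0,0.5,0,0,0,0,0.6,0,0,0,0,0.65,0,0,0,0,0.65]}}

```text
t: 21.17
tool_pos: [0.6036, -0.2356, 0.0446]
orientation: [0.3, 3.125, -0.001]
wrist_force: [-0.2, -0.8, 0.5]
gripper_width: 0.651
grasp_force: 0.0
```

```bash
python3 st.py; python3 topv.py|tail -25
```

```text
t 21.17 tcp [ 0.6036 -0.2356  0.0446] yaw_y 79.02876379745457 tz [ 0.0023 -0.0009 -1.    ] F [-0.1812 -0.838   0.4831] M [-0.0673  0.0311  0.0577] w 0.6507 gf 0.0 J [-0.3722  0.5871 -0.1199  0.8613  0.     -0.1807]
tcp in seat mm [-3.285  -0.8065  1.9834]
 [-18.89   5.81  48.77]
 [-18.04 -10.5   48.69]
 [-16.56 -15.05  50.63]
 [-15.49  -8.92  50.87]
 [-14.44  12.83  53.37]
 [-13.45 -13.96  47.8 ]
 [-11.68   7.27  52.23]
 [-10.8   -8.98  52.29]
 [ -9.84 -14.89  51.92]
 [ -8.54  -2.05  50.16]
 [ -6.87  -8.5   51.7 ]
 [ -6.24  -3.79  49.76]
 [ -5.01  -8.18  51.13]
 [ -3.95  -2.08  51.37]
 [ -2.37  10.57  50.37]
 [ -1.31  -4.09  51.96]
 [ -0.36  -9.98  51.57]
 [  1.2    4.35  51.52]
 [  2.77 -14.08  52.57]
 [  4.42 -13.61  51.44]
 [  7.26  -3.75  52.97]]
slope deg (=-theta) 7.562181168851873 minx [[-25.92  -4.59  47.5 ]
 [-25.71   5.75  47.44]
 [-25.38   3.74  47.34]]
carriage top x 0
```

Emit:
{"method": "servo_tool", "body": {"targets": [0,0,0.02,0,0.65,0,0,0.03,0,0.65,0,0,0.035,0,0.6,-0.03,0,0.02,0,0.3,-0.035,0,0.01,0,0,-0.035,0,0,0,0,0,0,0,0,0]}}

```text
t: 21.8
tool_pos: [0.4945, -0.2337, 0.1593]
orientation: [-0.303, -3.12, -0.002]
wrist_force: [-1.6, 0.6, -0.2]
gripper_width: 0.033
grasp_force: 0.0
```

```bash
python3 st.py
cat > cubev.py <<'E'
from h import *
np.set_printoptions(precision=2,suppress=True,linewidth=200)
d=np.load('seat.npz');S,R=d['S'],d['R'];t=(arm.state()['tool_pos']-S)@R*1000
c=arm.get_image('top');u=((cloud(c)-S)@R*1000)[195:262,205:275].reshape(-1,3)
w=u[(u[:,2]>25)&(u[:,2]<75)&(abs(u[:,1])<30)&(u[:,0]>-50)&(u[:,0]<50)]
for x in range(-36,50,3):
    k=w[(w[:,0]>=x)&(w[:,0]<x+3)]
    if len(k): print(x,len(k),'y',np.percentile(k[:,1],[2,98]),'z',np.percentile(k[:,2],[10,50,90]))
k=w[(abs(w[:,1])<25)&(w[:,0]<8)&(w[:,2]>36)]
from tilt import fit
if len(k)>20:
    a=k.mean(0)
    for _ in range(5): a=k.mean(0);n=np.linalg.svd(k-a)[2][2];r=abs((k-a)@n);k=k[r<max(2.5*np.median(r),.5)]
    n*=np.sign(n[2]);print('top normal',n,'theta',np.degrees(np.arctan2(n[0],n[2])),'centre',a,cv2.minAreaRect(k[:,:2].astype(np.float32)))
E
python3 cubev.py 2>&1 | grep -v "^(array\|^ang\|^top above\|^x range"
```

```text
t 21.8 tcp [ 0.4945 -0.2337  0.1593] yaw_y 78.90188397945647 tz [-0.0069  0.0019 -1.    ] F [-1.6173  0.6408 -0.2374] M [0.0639 0.049  0.0175] w 0.033 gf 0.0 J [-0.4408  0.3421 -0.2133  1.0224 -0.0013 -0.2471]
tcp in seat mm [-38.9168 -19.6384 155.0844]
-27 14 y [-15.21  16.96] z [46.63 48.14 49.63]
-24 26 y [-18.86  20.35] z [41.84 48.39 50.23]
-21 32 y [-18.86  19.06] z [47.63 49.28 51.42]
-18 31 y [-19.99  17.82] z [37.65 49.16 52.11]
-15 33 y [-19.35  19.62] z [45.83 49.82 52.38]
-12 32 y [-19.31  19.12] z [42.1  50.03 51.67]
-9 32 y [-19.18  19.95] z [46.34 50.57 52.89]
-6 35 y [-19.57  19.37] z [42.86 51.43 53.12]
-3 31 y [-19.17  20.46] z [41.21 51.77 53.81]
0 32 y [-20.01  18.78] z [35.75 52.   53.97]
3 34 y [-19.06  18.52] z [47.76 52.59 54.18]
6 37 y [-19.67  20.76] z [40.72 52.17 54.27]
9 88 y [-18.55  19.41] z [34.26 43.87 51.53]
12 16 y [-17.81  18.97] z [31.27 36.13 39.66]
15 20 y [-17.75  16.02] z [39.23 41.63 42.87]
18 28 y [-17.6   17.49] z [39.34 41.97 43.04]
21 31 y [-18.42  16.16] z [35.41 41.72 43.89]
24 30 y [-17.91  17.86] z [39.58 41.52 42.67]
27 29 y [-17.54  17.17] z [38.76 41.19 43.61]
30 31 y [-17.64  18.01] z [39.   41.31 42.64]
33 61 y [-16.88  16.71] z [26.89 36.07 42.49]
36 2 y [-11.85  -8.6 ] z [28.49 34.93 41.36]
39 5 y [-13.07  10.17] z [25.85 26.88 28.69]
42 1 y [-11.01 -11.01] z [26.04 26.04 26.04]
45 3 y [-12.86  -8.65] z [25.13 25.33 26.23]
top normal [-0.152 -0.011  0.988] theta -8.768187694705057 centre [-8.135  0.631 50.825] ((-8.895303726196289, 0.8845024108886719), (40.32899475097656, 33.817169189453125), 89.17195129394531)
```

Emit:
{"method": "servo_tool", "body": {"targets": [0.03,0.004,-0.01,0,0,0.03,0.003,-0.02,0,0,0.007,0,-0.02,0,0,0,0,-0.012,0,0,0,0,0,0,0,0,0,0,0,0]}}

```text
t: 22.35
tool_pos: [0.5695, -0.228, 0.0964]
orientation: [-0.3, -3.126, -0.001]
wrist_force: [-0.1, 0.1, -0.4]
gripper_width: -0.002
grasp_force: 0.0
```

```bash
python3 st.py
```

```text
t 22.35 tcp [ 0.5695 -0.228   0.0964] yaw_y 79.03931646086318 tz [-0.0011  0.0006 -1.    ] F [-0.1481  0.1487 -0.4379] M [-0.0155 -0.0585  0.0236] w -0.0022 gf 0.0 J [-0.3808  0.4914 -0.145   0.9356  0.0001 -0.1896]
tcp in seat mm [-7.6422  0.2398 64.3334]
```

Now press along seat −z (world +0.49, −0.095, −0.866 per unit).

Emit:
{"method": "servo_tool", "body": {"targets": [0.002,-0.0004,-0.0035,0,0,0.002,-0.0004,-0.0035,0,0,0.001,-0.0002,-0.0017,0,0,0,0,0,0,0]}}

```text
t: 22.68
tool_pos: [0.5745, -0.2295, 0.0887]
orientation: [0.301, 3.126, -0.0]
wrist_force: [-0.6, 0.2, -0.7]
gripper_width: -0.002
grasp_force: 0.0
```

Emit:
{"method": "servo_tool", "body": {"targets": [0.002,-0.0004,-0.0035,0,0,0,0,0,0,0]}}

```text
t: 22.85
tool_pos: [0.5758, -0.2298, 0.0861]
orientation: [0.301, 3.127, -0.001]
wrist_force: [-2.2, -0.1, 4.3]
gripper_width: -0.003
grasp_force: 2.6
```

Emit:
{"method": "servo_tool", "body": {"targets": [0.002,-0.0004,-0.0035,0,0,0,0,0,0,0]}}

```text
t: 23.02
tool_pos: [0.5786, -0.2305, 0.0838]
orientation: [0.301, 3.125, -0.002]
wrist_force: [-2.7, 0.7, 9.3]
gripper_width: -0.001
grasp_force: 4.5
```

```bash
python3 st.py
```

```text
t 23.02 tcp [ 0.5786 -0.2305  0.0838] yaw_y 78.99848328751362 tz [ 0.0022 -0.0012 -1.    ] F [-2.6821  0.6967  9.3419] M [ 0.132   0.5381 -0.0282] w -0.0012 gf 4.489430794492364 J [-0.379   0.514  -0.1411  0.9132 -0.0003 -0.1869]
tcp in seat mm [-5.7719 -0.4967 48.6908]
```

Emit:
{"method": "servo_tool", "body": {"targets": [0.002,-0.0004,-0.0035,0,0,0,0,0,0,0]}}

```text
t: 23.18
tool_pos: [0.5822, -0.2312, 0.0814]
orientation: [0.3, 3.121, -0.002]
wrist_force: [-2.0, 0.1, 12.8]
gripper_width: -0.001
grasp_force: 5.4
```

Emit:
{"method": "servo_tool", "body": {"targets": [0.002,-0.0004,-0.0035,0,0,0,0,0,0,0]}}

```text
t: 23.35
tool_pos: [0.5854, -0.2318, 0.0809]
orientation: [0.3, 3.118, -0.003]
wrist_force: [-4.1, 3.0, 25.2]
gripper_width: -0.0
grasp_force: 12.2
```

```bash
python3 st.py;python3 cubev.py 2>&1 | grep -v "^(array\|^ang\|^top above\|^x range"
```

```text
t 23.35 tcp [ 0.5854 -0.2318  0.0809] yaw_y 79.02044392860846 tz [ 0.0091 -0.0027 -1.    ] F [-4.1206  3.0281 25.247 ] M [0.4016 0.3245 0.0713] w -0.0002 gf 12.23593845963478 J [-0.3774  0.5222 -0.1347  0.9045  0.0009 -0.1858]
tcp in seat mm [-1.2086 -0.4672 42.7171]
-21 25 y [-18.65  19.09] z [36.64 39.66 40.61]
-18 25 y [-18.7  18.5] z [35.45 40.23 41.78]
-15 13 y [-19.33  16.74] z [38.32 39.95 41.32]
-12 11 y [-18.49   3.81] z [38.96 47.94 55.19]
-9 4 y [-6.56  5.79] z [52.91 58.23 62.35]
-6 7 y [-11.01   3.28] z [55.69 62.67 66.38]
-3 5 y [-9.05  5.67] z [61.11 68.44 70.23]
0 1 y [3.23 3.23] z [73.61 73.61 73.61]
3 2 y [-11.47 -10.14] z [71.09 71.91 72.73]
18 1 y [-17.54 -17.54] z [26.88 26.88 26.88]
21 2 y [-17.78 -17.57] z [29.17 31.7  34.23]
24 6 y [-18.44 -16.95] z [27.52 33.63 39.79]
27 4 y [-18.29 -16.16] z [27.27 34.52 38.39]
30 11 y [-18.33  -9.17] z [30.54 41.13 42.7 ]
33 27 y [-17.61  -1.23] z [25.63 35.73 41.46]
36 4 y [-14.93 -10.03] z [26.27 28.38 32.84]
45 3 y [-10.89  -6.69] z [25.36 25.69 26.4 ]
top normal [-0.872 -0.092  0.482] theta -61.06700785388392 centre [-12.909  -2.185  46.806] ((-11.36375904083252, 1.4750785827636719), (22.734939575195312, 38.81718444824219), 17.68135643005371)
```

Emit:
{"method": "servo_tool", "body": {"targets": [-0.006,0.001,0.01,0,0,-0.006,0.001,0.02,0,0,-0.02,0,0.03,0,0,-0.03,0,0.02,0,0,-0.03,0,0,0,0,0,0,0,0,0]}}

```text
t: 23.9
tool_pos: [0.4844, -0.228, 0.1557]
orientation: [-0.303, -3.123, -0.0]
wrist_force: [-0.9, 0.4, 0.2]
gripper_width: 0.004
grasp_force: 0.0
```

```bash
python3 st.py;python3 cubev.py 2>&1 | grep -v "^(array\|^ang\|^top above\|^x range"
python3 - <<'E'
from h import *
np.set_printoptions(precision=1,suppress=True)
d=np.load('seat.npz');S,R=d['S'],d['R'];c=arm.get_image('top');u=((cloud(c)-S)@R*1000)[160:262,205:320].reshape(-1,3)
h=u[(u[:,2]>79)&(u[:,2]<88)&(abs(u[:,1]+75)<25)&(abs(u[:,0])<25)];print('handle',len(h),cv2.minAreaRect(h[:,:2].astype(np.float32)),h.min(0),h.max(0))
E
```

```text
t 23.9 tcp [ 0.4844 -0.228   0.1557] yaw_y 78.90973431604901 tz [-0.0037  0.0005 -1.    ] F [-0.9015  0.4426  0.2299] M [0.0223 0.0512 0.0011] w 0.0036 gf 0.0 J [-0.4393  0.3233 -0.2516  0.9994 -0.0011 -0.2458]
tcp in seat mm [-50.1965 -15.9531 157.519 ]
-21 23 y [-18.61  18.14] z [36.88 39.64 41.57]
-18 26 y [-18.72  18.19] z [37.96 39.22 41.74]
-15 31 y [-19.22  18.66] z [38.3  40.24 42.21]
-12 33 y [-18.81  19.44] z [38.02 39.82 41.67]
-9 29 y [-19.69  18.81] z [37.73 40.2  42.42]
-6 32 y [-19.39  20.33] z [37.44 40.32 42.34]
-3 31 y [-19.3   18.62] z [38.06 40.4  41.86]
0 28 y [-18.53  19.24] z [38.43 40.05 40.89]
3 30 y [-19.46  20.54] z [36.23 40.19 42.19]
6 35 y [-19.52  20.95] z [37.42 40.22 42.07]
9 31 y [-18.98  17.67] z [36.88 39.75 41.48]
12 31 y [-19.26  18.41] z [37.91 39.8  41.63]
15 25 y [-18.1   18.54] z [34.5  41.33 42.45]
18 30 y [-17.57  17.02] z [38.25 40.93 43.62]
21 28 y [-18.14  15.83] z [39.15 41.35 43.07]
24 29 y [-17.68  16.08] z [39.41 41.91 43.45]
27 28 y [-17.61  17.3 ] z [39.53 42.03 43.58]
30 30 y [-18.11  18.36] z [38.5  41.43 44.1 ]
33 66 y [-17.35  16.17] z [27.11 36.39 42.84]
36 3 y [-11.84   6.43] z [25.46 26.88 27.49]
39 3 y [-12.97   6.46] z [25.28 26.18 27.07]
45 1 y [-6.99 -6.99] z [26.71 26.71 26.71]
top normal [-0.04   0.001  0.999] theta -2.3191362808209304 centre [-5.846  0.734 40.079] ((-6.494747161865234, 0.7592658996582031), (40.348876953125, 28.958412170410156), 89.9023208618164)
handle 104 ((-0.3852081298828125, -75.45912170410156), (39.20341491699219, 10.437435150146484), 10.272894859313965) [-20.  -82.7  79. ] [ 18.9 -68.4  86.7]
```

```bash
python3 st.py
python3 - <<'E'
import numpy as np
np.set_printoptions(precision=4,suppress=True)
d=np.load('seat.npz');S,R=d['S'],d['R'];o=None
for p in((23.2,-103,60),(23.2,-92.2,60),(23.3,-87.3,60),(21.7,-82.8,60),(18.6,-79,60),(14.5,-76.5,60),(12,-76,60)):
    w=S+R@np.array(p)/1000;print(p,w,None if o is None else w-o);o=w
E
```

```text
t 24.0 tcp [ 0.4891 -0.2289  0.1551] yaw_y 78.95369424192918 tz [ 0.0007 -0.0002 -1.    ] F [1.5459 0.3846 0.0303] M [0.0111 0.0097 0.005 ] w -0.0031 gf 0.0 J [-0.4377  0.3282 -0.246   0.9959  0.0001 -0.2449]
tcp in seat mm [-46.3619 -15.8588 154.6092]
(23.2, -103, 60) [ 0.5782 -0.3348  0.1081] None
(23.2, -92.2, 60) [ 0.5803 -0.3242  0.1081] [0.002  0.0106 0.    ]
(23.3, -87.3, 60) [ 0.5813 -0.3194  0.1081] [0.001  0.0048 0.0001]
(21.7, -82.8, 60) [ 0.5808 -0.3147  0.1073] [-0.0005  0.0047 -0.0008]
(18.6, -79, 60) [ 0.5789 -0.3105  0.1058] [-0.0019  0.0042 -0.0016]
(14.5, -76.5, 60) [ 0.5759 -0.3074  0.1037] [-0.003   0.0031 -0.0021]
(12, -76, 60) [ 0.5738 -0.3065  0.1025] [-0.002   0.0009 -0.0013]
```

Emit:
{"method": "servo_tool", "body": {"targets": [0,-0.035,0.02,0,0,0,-0.035,0,0,0,0.03,-0.036,0,0,0,0.03,0,0,0,0,0.03,0,0,0,0,0,0,-0.02,0,0,0,0,0,0,0]}}

```text
t: 24.58
tool_pos: [0.578, -0.3304, 0.1503]
orientation: [-0.298, -3.124, -0.003]
wrist_force: [-2.1, -0.2, -1.4]
gripper_width: 0.0
grasp_force: 0.0
```

```bash
python3 st.py
```

```text
t 24.58 tcp [ 0.578  -0.3304  0.1503] yaw_y 79.08641189039477 tz [-0.0032  0.002  -1.    ] F [-2.0579 -0.203  -1.3534] M [0.079  0.0709 0.0232] w 0.0003 gf 0.0 J [-0.5194  0.5433  0.0966  1.1278  0.0002 -0.3289]
tcp in seat mm [ 43.4188 -98.6877  97.1585]
```

Emit:
{"method": "servo_tool", "body": {"targets": [0,-0.0045,-0.014,0,0,0,0,-0.016,0,0,0,0,-0.012,0,0,0,0,0,0,0]}}

```text
t: 24.92
tool_pos: [0.5745, -0.3341, 0.1093]
orientation: [-0.3, -3.121, -0.004]
wrist_force: [0.1, 0.2, -0.8]
gripper_width: 0.0
grasp_force: 0.0
```

```bash
python3 st.py
```

```text
t 24.92 tcp [ 0.5745 -0.3341  0.1093] yaw_y 79.01175780538475 tz [-0.0057  0.0032 -1.    ] F [ 0.089   0.1767 -0.7789] M [ 0.0478  0.0459 -0.0393] w 0.0003 gf 0.0 J [-0.5267  0.568   0.0298  1.0392 -0.0001 -0.3349]
tcp in seat mm [  20.5425 -102.9846   62.9904]
```

Emit:
{"method": "servo_tool", "body": {"targets": [0.004,0,-0.001,0,0,0.002,0.006,0,0,0,0,0.005,0,0,0,0.001,0.003,0,0,0,0,0.003,0,0,0,0,0,0,0,0]}}

```text
t: 25.42
tool_pos: [0.584, -0.3175, 0.1122]
orientation: [0.299, 3.127, -0.0]
wrist_force: [0.4, -0.1, -0.7]
gripper_width: -0.005
grasp_force: 0.0
```

```bash
python3 st.py
cat > hd.py <<'E'
from h import *
np.set_printoptions(precision=1,suppress=True)
d=np.load('seat.npz');S,R=d['S'],d['R'];c=arm.get_image('top');u=((cloud(c)-S)@R*1000)[150:270,205:330].reshape(-1,3)
for lo,hi in((79,88),(43.5,49.5)):
    h=u[(u[:,2]>lo)&(u[:,2]<hi)&(abs(u[:,1]+75)<(25 if lo>70 else 80))&(u[:,0]>-25)&(u[:,0]<75)]
    if lo<70: h=h[(h[:,1]>-90)]
    if len(h)>5: print(lo,len(h),cv2.minAreaRect(h[:,:2].astype(np.float32)),h.min(0),h.max(0))
E
python3 hd.py
```

```text
t 25.42 tcp [ 0.584  -0.3175  0.1122] yaw_y 79.07528612304212 tz [ 0.0006 -0.0001 -1.    ] F [ 0.4049 -0.1191 -0.6683] M [ 0.0246 -0.0443 -0.0105] w -0.0048 gf 0.0 J [-0.498   0.5611  0.0251  1.0342  0.0002 -0.3073]
tcp in seat mm [ 27.3449 -84.8552  62.3301]
79 113 ((9.088134765625, -78.72126770019531), (23.650379180908203, 54.06767272949219), 72.08653259277344) [-19.  -97.7  79. ] [ 31.4 -68.5  87.8]
43.5 18 ((1.398015022277832, -40.11016082763672), (90.31819152832031, 27.29343032836914), 79.3543701171875) [ -9.  -85.8  43.6] [22.6  1.9 49.2]
```

Emit:
{"method": "servo_tool", "body": {"targets": [0,-0.007,0,0,0,-0.006,0.001,-0.0035,0,0,0,0,0,0,0]}}

```text
t: 25.72
tool_pos: [0.5762, -0.3246, 0.1072]
orientation: [-0.302, -3.125, -0.001]
wrist_force: [-1.7, 0.4, -0.3]
gripper_width: -0.0
grasp_force: 0.0
```

Emit:
{"method": "servo_tool", "body": {"targets": [0.001,0.004,0,0,0,0,0.004,0,0,0,0,0,0,0,0]}}

```text
t: 25.97
tool_pos: [0.5784, -0.3168, 0.1078]
orientation: [-0.301, -3.127, 0.003]
wrist_force: [-0.6, -3.1, -0.7]
gripper_width: 0.002
grasp_force: 1.4
```

```bash
python3 st.py; python3 hd.py
```

```text
t 25.97 tcp [ 0.5784 -0.3168  0.1078] yaw_y 79.00029472220962 tz [-0.0008 -0.0018 -1.    ] F [-0.6301 -3.1189 -0.6705] M [-0.7242  0.1055  0.0397] w 0.0024 gf 1.4173357095569372 J [-0.5002  0.5556  0.003   1.018  -0.0019 -0.3082]
tcp in seat mm [ 20.2637 -85.3016  61.4147]
79 102 ((3.1933140754699707, -87.31735229492188), (32.60040283203125, 35.51194381713867), 22.920589447021484) [-16.7 -97.8  79.4] [ 24.4 -64.8  87.3]
43.5 8 ((-3.5634894371032715, -40.1385498046875), (91.94775390625, 20.076091766357422), 81.02129364013672) [ -8.7 -87.1  43.5] [13.5  3.7 49.5]
```

Emit:
{"method": "servo_tool", "body": {"targets": [0.001,0.005,0,0,0,0,0.003,0,0,0,0,0.003,-0.0005,0,0,-0.001,0.003,-0.001,0,0,0,0,0,0,0]}}

```text
t: 26.43
tool_pos: [0.5805, -0.3037, 0.1075]
orientation: [0.3, 3.123, -0.005]
wrist_force: [0.9, -5.0, -0.3]
gripper_width: 0.003
grasp_force: 1.8
```

```bash
python3 st.py; python3 hd.py
```

```text
t 26.43 tcp [ 0.5805 -0.3037  0.1075] yaw_y 79.0105696180573 tz [ 0.0036 -0.0035 -1.    ] F [ 0.923  -4.986  -0.2967] M [-0.951  -0.268   0.0454] w 0.0032 gf 1.80189429782331 J [-0.4813  0.5453 -0.0166  1.0041 -0.0014 -0.2895]
tcp in seat mm [ 19.7668 -72.0034  61.3923]
79 117 ((2.822956085205078, -74.8895492553711), (34.06727600097656, 31.487333297729492), 18.883258819580078) [-10.2 -93.7  79.3] [ 24.  -57.9  88. ]
43.5 8 ((8.39001750946045, -44.32675552368164), (86.58483123779297, 11.421326637268066), 80.08194732666016) [ -4.7 -86.   43.8] [10.2 -0.7 49.4]
```

Emit:
{"method": "servo_tool", "body": {"targets": [-0.002,0.003,-0.001,0,0,-0.003,0.002,-0.002,0,0,-0.003,0.001,-0.002,0,0,-0.003,0.001,-0.002,0,0,0,0,0,0,0]}}

```text
t: 26.9
tool_pos: [0.5768, -0.299, 0.105]
orientation: [0.298, 3.107, -0.01]
wrist_force: [11.1, -5.9, 7.7]
gripper_width: -0.004
grasp_force: 7.0
```

```bash
python3 st.py; python3 hd.py
```

```text
t 26.9 tcp [ 0.5768 -0.299   0.105 ] yaw_y 79.04235349985298 tz [ 0.0194 -0.008  -0.9998] F [11.0804 -5.8988  7.6654] M [-1.2872 -2.1633  0.0516] w -0.0041 gf 6.959073655307293 J [-0.4791  0.5267 -0.0576  0.9655  0.0019 -0.2879]
tcp in seat mm [ 14.5294 -68.0625  61.4722]
79 115 ((-0.6239795684814453, -75.29753875732422), (26.696609497070312, 33.607200622558594), 35.44570541381836) [ -6.1 -94.3  79. ] [ 19.5 -56.3  86.9]
```

Emit:
{"method": "servo_tool", "body": {"targets": [0.01,-0.002,0.006,0,0,0.01,-0.002,0.006,0,0,0,0,0.035,0,0,0,0,0.035,0,0,-0.03,-0.03,0.02,0,0,-0.035,-0.02,0,0,0,-0.035,0,0,0,0,0,0,0,0,0]}}

```text
t: 27.62
tool_pos: [0.4838, -0.344, 0.1986]
orientation: [-0.306, -3.119, -0.007]
wrist_force: [-0.2, 0.7, -0.4]
gripper_width: -0.001
grasp_force: 0.0
```

```bash
python3 st.py; python3 hd.py; python3 cubev.py|tail -1
```

```text
t 27.62 tcp [ 0.4838 -0.344   0.1986] yaw_y 78.8018860306998 tz [-0.0069  0.0053 -1.    ] F [-0.2302  0.6909 -0.3734] M [0.1032 0.0271 0.0379] w -0.001 gf 0.0 J [-0.6183  0.3986 -0.0189  1.162   0.0003 -0.4228]
tcp in seat mm [ -10.2569 -129.9133  183.9477]
x range of top [0.444 0.481] tcp x 0.4897215850227731
```

Emit:
{"method": "servo_tool", "body": {"targets": [-0.035,0.02,0,0,0,-0.035,0.03,0,0,0,-0.035,0.03,0,0,0,0,0.02,0,0,0,0,0,0,0,0]}}

```text
t: 28.13
tool_pos: [0.3915, -0.2474, 0.1992]
orientation: [-0.296, -3.126, -0.006]
wrist_force: [1.1, -0.2, 1.6]
gripper_width: 0.002
grasp_force: 0.0
```

```bash
python3 st.py; python3 hd.py; python3 cubev.py|tail -40|grep -v "^(array\|^ang\|^top above\|^x range"
```

```text
t 28.13 tcp [ 0.3915 -0.2474  0.1992] yaw_y 79.18566537493334 tz [-0.0008  0.0039 -1.    ] F [ 1.1051 -0.1954  1.5683] M [-0.0028 -0.0618  0.0012] w 0.0016 gf 0.0 J [-0.5656  0.1742 -0.338   1.0613  0.0028 -0.3769]
tcp in seat mm [-104.2328  -52.622   239.0219]
79 104 ((-0.1221933364868164, -74.724853515625), (10.18016242980957, 37.36750793457031), 0.04406901076436043) [ -5.2 -93.4  79.1] [  5.  -56.   87.3]
43.5 145 ((4.665693283081055, -36.72393035888672), (94.43583679199219, 36.8184700012207), 71.70639038085938) [ -5.1 -85.6  43.5] [35.3  4.2 49.5]
-21 21 y [-19.11  17.95] z [37.74 40.43 41.18]
-18 30 y [-18.54  19.09] z [38.87 40.22 42.09]
-15 30 y [-18.78  17.41] z [36.77 39.8  42.04]
-12 32 y [-19.01  19.65] z [38.21 39.61 42.97]
-9 19 y [-16.56  19.12] z [38.48 40.19 41.88]
-6 30 y [-26.41  20.04] z [39.19 41.34 48.65]
-3 34 y [-28.99  18.92] z [39.47 46.61 49.09]
0 42 y [-29.41  18.46] z [38.52 41.58 49.38]
3 42 y [-23.25  20.41] z [38.48 40.78 48.06]
6 31 y [-18.83  19.37] z [38.04 39.91 41.52]
9 35 y [-19.5   19.89] z [35.81 39.11 41.29]
12 27 y [-19.1   18.63] z [37.78 40.27 41.44]
15 26 y [-18.49  18.57] z [34.96 41.38 43.45]
18 31 y [-17.94  15.84] z [39.02 41.76 43.55]
21 28 y [-17.82  16.73] z [38.51 42.05 43.81]
24 30 y [-17.45  16.45] z [39.95 41.62 43.25]
27 30 y [-17.19  17.38] z [38.63 41.56 44.44]
30 27 y [-18.34  16.7 ] z [35.7  41.81 43.11]
33 59 y [-16.87  17.02] z [29.19 38.08 42.46]
36 8 y [-11.97   7.52] z [27.14 29.77 42.47]
39 4 y [-11.02   8.73] z [25.15 26.33 27.46]
45 2 y [-10.74  -6.7 ] z [25.4  25.68 25.96]
top normal [-0.036  0.042  0.998] theta -2.0771357338236505 centre [-6.64   3.618 40.314] ((-6.271867752075195, 1.2846126556396484), (28.615299224853516, 38.53383255004883), 1.0083085298538208)
```

The bar lies along seat y (latched, about 1.4 rad), the cube is flat and clamped, and the arm is clear of everything.

```bash
python3 -c "
from cell import arm
print(arm.sign_off())"
```

```text
the job is handed in; nothing more can be done
None
```

The job is handed in at about 28 s. In the last top-camera depth reading the cube lay flat and centred in the holder with its green window out, clamped by the carriage. The latch handle was fully round with its tongue over the cube, and the objective and sample tin were never approached closely. No verdict came back from the sign-off.

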